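# Set the crockery on its matching pads and close the jar

## Task

Tidy the shelf: stand each piece of crockery upright in the middle of the pad of its own colour (terracotta red bowl, navy mug, cream mug, turquoise jar), setting each down gently, without dropping it. Carry the jar open: only once it stands on its turquoise pad, let go of it and gently put its lid on, fully seated. Leave the steel coaster where it lies.

Things in the scene. Friction and masses are not known exactly. Their poses are not given: they have to be found in the camera images.
- jar: turquoise ceramic jar, open, a straight cylinder: outer diameter 62 mm, 62 mm tall, inner diameter 54 mm, floor 6 mm thick, about 0.22 kg, loose, upright. Origin: centre of the underside; z up.
- jar_lid: turquoise jar lid, loose, right way up, 70 g. From below: plug 46 mm wide (40 at the foot), 10 mm tall, 4 mm play all round in the jar's mouth; flange 62 mm across, from 10 to 15 mm height; round knob 22 mm across, from 15 to 39 mm. Origin: centre of the plug's underside; z up. Drops in, no turning; seated, its flange lies on the jar's rim, its origin 52 mm above the jar's.
- red_bowl: small terracotta red bowl, upright and empty, rim diameter 66 mm, 52 mm tall, wall 4 mm; its side is straight from 24 mm height up to the rim and narrows below to a 44 mm foot; about 0.18 kg, loose. Origin: centre of the underside; z up.
- navy_mug: navy blue small stoneware mug, upright, empty, 62 mm outer diameter at the rim, 70 mm tall, wall 4 mm, about 0.2 kg, loose. Its handle sticks out to 68 mm from the axis on its +y side; its +x and -x sides are free to grip. Origin: centre of the underside; z up. Its yaw starts within 0.5 rad of zero (handle roughly to world +y).
- cream_mug: cream white small stoneware mug, upright, empty, 62 mm outer diameter at the rim, 70 mm tall, wall 4 mm, about 0.2 kg, loose. Its handle sticks out to 68 mm from the axis on its +y side; its +x and -x sides are free to grip. Origin: centre of the underside; z up. Its yaw starts within 0.5 rad of zero (handle roughly to world +y).
- turq_pad: turquoise square tile, the pad for the jar, 90 by 90 mm and 4 mm thick, fixed to the shelf. Origin: centre of its underside, at shelf height (z = 0); its top is at 4 mm.
- red_pad: terracotta red pad for the bowl: flat disc, 90 mm across and 4 mm thick, fixed to the shelf. Origin: centre of its underside, at shelf height (z = 0); its top is at 4 mm. 
- navy_pad: navy blue pad for the navy mug: flat disc, 90 mm across and 4 mm thick, fixed to the shelf. Origin: centre of its underside, at shelf height (z = 0); its top is at 4 mm. 
- cream_pad: cream white pad for the cream mug: flat disc, 90 mm across and 4 mm thick, fixed to the shelf. Origin: centre of its underside, at shelf height (z = 0); its top is at 4 mm. 
- steel_coaster: stainless steel coaster, disc 92 mm across, 5 mm thick, 0.2 kg, loose, a bystander that stays put. Origin: centre of its underside. All listed things start mixed in two rows, 110 mm or more centre to centre, none over 72 mm tall; a wooden egg cup and an amber glass salt pot, no part of the job, stand in the same rows.
Not all that is in view belongs to the job. Leave any pink or yellow look-alike of the navy_mug alone. What is shaped like the red_bowl but yellow is not meant.

How it is judged:
By the outcome, as a careful person would: the job done as asked, in the order asked, and still so for the second after the job is handed in, with the robot touching nothing.
It also fails if it takes over 144 s, if anything falls off the work surface, if the arm or the gripper's body presses on something with over 40 N, if the wrist force passes 120 N, or if a joint passes its speed limit or range.

## Robot

A 6-joint arm with a two-finger parallel gripper is mounted at the origin on the work surface. World frame = base frame: x ahead of the robot, y to its left, z up, the work surface at z = 0. Lengths are in m, angles in degrees, forces in N, time in s.
With the tool pointing down it reaches from about 0.4 to 0.925 m from the base axis. Payload 3.4 kg.
Tool frame: the origin (TCP) lies between the finger pads; the fingertips stand 11 mm ahead of it and the grasp point (between the pads) lies 8 mm behind it; z points along the fingers, x is the direction in which the jaws open and shut, and the axes are right-handed (so a half turn about z gives the same grasp; the last joint's range is limited). The gripper opens to 85 mm and grips with 20 to 120 N. Pads are 22 mm wide; open, the fingers measure 114 mm over their backs; the gripper's body (76 mm by 85 mm) begins 54 mm behind the grasp point. The pads swing forward as they close: fully open they stand 13 mm farther back than shut.
Start: joints at [61.106, 17.578, 86.31, -0, 76.112, -4.211], TCP at [0.24, 0.522, 0.242] pointing down, gripper open.
Joint ranges: [-179.03, 179.03], [-60, 130.46], [8.19, 133.38], [-81.62, 261.62], [5.75, 156.47], [-153.77, 153.77]. Speed limits (degrees/s): [147.25, 147.25, 180, 180, 180, 180].

## Interface

Orientations are given as [roll, pitch, yaw] about the fixed x, y, z axes, in that order (R = Rz(yaw) Ry(pitch) Rx(roll)).
In Python, from plant import telemetry, camera, ticket gives the robot as it stands.
- The arm moves only by the tool move_arm, never from a script. Its argument "targets" is a list of rows, each a list of 3 entries, a list of its own where there are three numbers: the turn, a rotation vector about the tool's x, y, z in rad, then the shift along the tool's x, y, z in m, then the gripper command: -1 is shut, 1 is fully open, values between are in proportion. A call has 1 to 20 rows; each row shifts and turns the commanded pose from where the row before left it, along the tool's axes as they then stand; what a row does not reach is not made up. A row lasts 1/12 s, in which the tool goes at most 41.7 mm and 7.16 degrees, less where a joint would pass 70% of its speed; a pose out of reach is approached as far as the arm can. A call with a gripper value outside its range is refused whole. The fingers move at their own pace and stop on an object; the grip force is fixed at half the most. Time passes only in rows, so rows that do not move let the fingers close. It gives the time, the measured TCP pose, the force and the opening at its end, in the units of the state.
- telemetry.state(): the state, without advancing time (a new reading comes with each control period).
- camera(name): name is "scene" or "top" or "wrist"; returns a dict with "frame" (384x512x3 uint8, red, green, blue), "K" (3x3 intrinsics, pixels), "R" (3x3) and "t" (3): a world point X has camera coordinates R X + t. Camera axes: x right, y down, z forward; pixel columns grow to the right and rows downward; lengths in m; the calibration is good to about 2 mm. A picture is of the moment at which its call begins. There is no depth.
- ticket.job_done(): hands the job in, once; it reports no verdict.
The state is a dict: "clock": time; "qpos": joint angles; "joint_vel": joint speeds; "tau": joint torques, N m; "tool_pos": TCP position; "eef_rot": TCP orientation; "contact_force": force on the tool from outside, world axes, zero at the start; "wrist_torque": the same for the moment, N m; "width": opening from 0.0 (shut) to 1.0 (fully open).
Only numpy, scipy, OpenCV 4.12 (cv2) and the standard library are available. Lean on these libraries where they do the work, as an engineer would, in place of code of your own. Each camera call takes 0.05 s, during which the arm holds its last target.

## Working session

There is one attempt and no reset: what is moved stays moved. The work goes in short steps, Python scripts to look and compute and a tool call to move; the robot and the scene stay as the last step left them, time stands still between calls to the robot, and variables do not carry over. Pictures are saved under pics/ and viewed, and the job is handed in when it is done.

Besides the shell and the picture viewer there is one more tool, called by a JSON object that holds its "method" and its "body", one argument or row to a line. move_arm: Moves the arm, as the interface text tells. Its arguments: {"type":"object","properties":{"targets":{"type":"array","items":{"type":"array"}}},"required":["targets"]}

```bash
ls; mkdir -p pics; python3 - <<'E'
from plant import telemetry, camera
import cv2
print(telemetry.state())
for n in ["scene","top","wrist"]:
    c=camera(n); cv2.imwrite(f"pics/{n}0.png",cv2.cvtColor(c["frame"],cv2.COLOR_RGB2BGR)); print(n,c["K"].tolist(),c["R"].round(4).tolist(),c["t"].round(4).tolist())
E
```

```text
pics
{'clock': 0.0, 'qpos': array([ 6.11027153e+01,  1.76218307e+01,  8.63829512e+01, -1.55849906e-04,
        7.61125378e+01, -4.21026104e+00]), 'joint_vel': array([0.04269383, 0.08468041, 0.03821067, 0.02682418, 0.01678214,
       0.084784  ]), 'tau': array([-5.78650033e-04, -4.57562578e+01, -2.51905417e+01, -2.34535119e-04,
        1.35532414e-02, -2.58058833e-05]), 'tool_pos': array([0.23984088, 0.52184475, 0.24139151]), 'eef_rot': array([-1.79991538e+02,  1.17014159e-01,  6.53130226e+01]), 'contact_force': array([ 0.71663429,  0.32595467, -0.10989581]), 'wrist_torque': array([-0.04202914, -0.0193307 , -0.0058422 ]), 'width': 0.9985107225639198}
scene [[487.0187878048714, 0.0, 265.7934848248672], [0.0, 487.0187878048714, 191.61945260589616], [0.0, 0.0, 1.0]] [[0.7484, 0.6632, 0.0095], [0.5413, -0.6025, -0.5864], [-0.3832, 0.444, -0.8099]] [-0.3424, -0.2437, 1.3785]
top [[373.12447676449983, 0.0, 254.2858802992459], [0.0, 373.12447676449983, 190.506027679453], [0.0, 0.0, 1.0]] [[0.0055, -0.9998, 0.0194], [-0.9923, -0.0079, -0.1239], [0.124, -0.0186, -0.9921]] [0.003, 0.4781, 0.8473]
wrist [[314.61250549010066, 0.0, 254.76662094281326], [0.0, 314.61250549010066, 193.17375698901304], [0.0, 0.0, 1.0]] [[0.4182, 0.9084, -0.0016], [0.8597, -0.3952, 0.3236], [0.2934, -0.1367, -0.9462]] [-0.5735, -0.0416, 0.3806]
```

View pics/scene0.png

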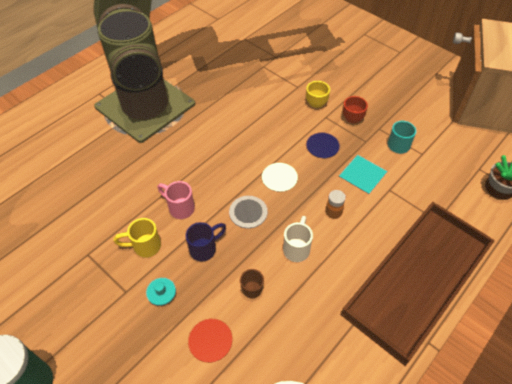

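View pics/top0.png

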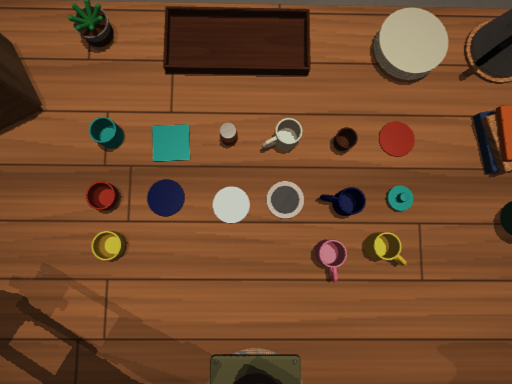

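View pics/wrist0.png

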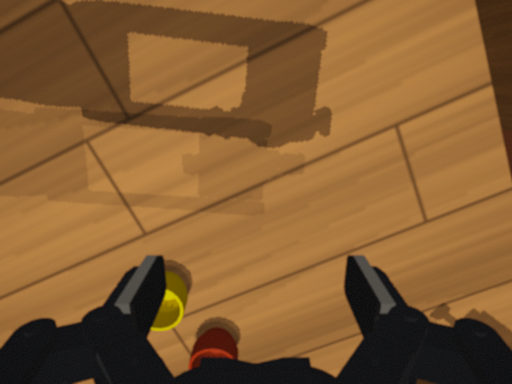

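```bash
cat > h.py <<'E'
import numpy as np, cv2
from scipy.optimize import least_squares
from plant import telemetry, camera
def grab(n,tag=None):
    c=camera(n)
    if tag: cv2.imwrite(f"pics/{tag}.png",cv2.cvtColor(c["frame"],cv2.COLOR_RGB2BGR))
    return c
def ray(c,uv,z):
    uv=np.atleast_2d(np.asarray(uv,float)); d=np.c_[uv,np.ones(len(uv))]@np.linalg.inv(c["K"]).T@c["R"]
    o=-c["R"].T@c["t"]; s=(z-o[2])/d[:,2]; return o+d*s[:,None]
def proj(c,X):
    p=(c["R"]@np.asarray(X,float)+c["t"]); p=c["K"]@p; return p[:2]/p[2]
# OpenCV hue ranges: (lo,hi,smin,smax,vmin,vmax)
COL=dict(red=[(0,5,140,256,60,256),(174,180,140,256,60,256)],turq=[(82,98,100,256,70,256)],
 navy=[(110,130,100,256,20,256)],cream=[(0,180,0,70,120,256)])
def mask(c,col):
    h=cv2.cvtColor(c["frame"],cv2.COLOR_RGB2HSV).astype(int); m=np.zeros(h.shape[:2],bool)
    for a,b,s0,s1,v0,v1 in COL[col]:
        m|=(h[...,0]>=a)&(h[...,0]<=b)&(h[...,1]>=s0)&(h[...,1]<s1)&(h[...,2]>=v0)&(h[...,2]<v1)
    return m.astype(np.uint8)
def blobs(c,col,amin=60):
    n,l,st,ce=cv2.connectedComponentsWithStats(mask(c,col))
    return [(ce[i].round(1),st[i].tolist(),(l==i).astype(np.uint8)) for i in range(1,n) if st[i][4]>=amin]
def cont(m,fill=True):
    cs,_=cv2.findContours(m,cv2.RETR_EXTERNAL,cv2.CHAIN_APPROX_NONE)
    k=max(cs,key=cv2.contourArea); return k[:,0,:].astype(float)
E
python3 - <<'E'
from h import *
for n in ["scene","top"]:
    c=grab(n)
    for col in COL:
        for b in blobs(c,col): 
            print(n,col,b[0],b[1], ray(c,b[0],0.0)[0].round(3)[:2])
c=grab("top")
cv2.imwrite("pics/topcrop.png",cv2.cvtColor(cv2.resize(c["frame"][110:290,70:430],None,fx=2.2,fy=2.2,interpolation=cv2.INTER_CUBIC),cv2.COLOR_RGB2BGR))
E
```

```text
scene red [208.7 339. ] [190, 320, 41, 42, 582] [ 0.613 -0.35 ]
scene turq [401.7 136.5] [390, 122, 26, 31, 509] [0.606 0.387]
scene turq [362.7 173.7] [340, 156, 46, 37, 915] [0.601 0.211]
scene turq [160.6 291.3] [147, 278, 28, 27, 585] [ 0.462 -0.346]
scene navy [322.5 145. ] [308, 134, 31, 23, 561] [0.465 0.219]
scene navy [200.7 241.9] [187, 234, 26, 13, 128] [ 0.438 -0.203]
scene cream [157.3   2.9] [151, 0, 18, 10, 87] [-0.352  0.353]
scene cream [47.5 59.9] [0, 25, 99, 71, 1703] [-0.372 -0.07 ]
scene cream [461.4  37.4] [455, 33, 17, 9, 97] [0.517 0.887]
scene cream [279.2 176.6] [262, 163, 35, 28, 785] [0.448 0.062]
scene cream [336.6 197.3] [329, 190, 16, 16, 187] [0.595 0.107]
scene cream [248.  211.5] [229, 196, 38, 32, 907] [ 0.462 -0.069]
scene cream [297.6 235.8] [284, 216, 29, 38, 416] [ 0.593 -0.042]
scene cream [ 10.5 358.3] [0, 335, 26, 49, 1037] [ 0.349 -0.637]
top red [396.2 138.5] [379, 122, 35, 34, 949] [ 0.615 -0.347]
top red [101.9 196. ] [86, 181, 29, 29, 494] [0.466 0.372]
top red [317.9 251.6] [314, 240, 12, 24, 78] [ 0.336 -0.147]
top red [338.4 253.9] [330, 242, 14, 23, 116] [ 0.331 -0.196]
top turq [104.8 131.7] [89, 117, 27, 26, 274] [0.625 0.374]
top turq [170.6 142.6] [153, 125, 37, 36, 1273] [0.599 0.212]
top turq [400.  197.7] [388, 186, 25, 25, 460] [ 0.467 -0.351]
top navy [490.  161.4] [482, 149, 15, 24, 116] [ 0.559 -0.58 ]
top navy [165.4 197.3] [148, 180, 36, 36, 1025] [0.464 0.22 ]
top navy [346.1 200.8] [321, 188, 44, 26, 441] [ 0.458 -0.218]
top cream [413.1  40.1] [379, 8, 69, 65, 3513] [ 0.876 -0.402]
top cream [285.4 134.1] [266, 118, 36, 26, 319] [ 0.624 -0.071]
top cream [227.8 130.1] [220, 123, 16, 15, 189] [0.632 0.072]
top cream [285.  199.4] [267, 181, 37, 37, 485] [ 0.461 -0.069]
top cream [230.8 204.4] [213, 187, 37, 36, 1070] [0.448 0.062]
```

View pics/topcrop.png

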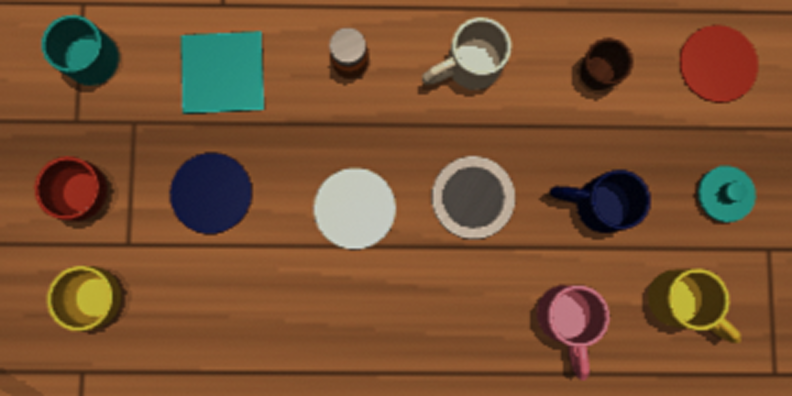

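Top view, what could be mistaken for what:
- **Red bowl:** red bowl at (102,196), against the yellow bowl at (107,246). Red is right.
- **Navy mug:** navy mug at (349,201), against the pink mug at (333,255) and yellow mug at (388,248). Navy is right.
- **Cream mug:** cream mug at (287,133), against the salt pot at (228,131) and egg cup at (345,139).
- **Jar and lid:** jar at (104,131), lid at (400,198).
- **Pads:** turquoise (171,143), navy (166,198), cream (231,205), red (397,139).
- **Coaster:** ringed steel disc at (285,200), easily taken for the cream pad.

The crop confirms these choices.

```bash
cat >> h.py <<'E'
COL2=dict(red=[(0,6,130,256,25,256),(172,180,130,256,25,256)],turq=[(80,100,90,256,25,256)],
 navy=[(108,132,80,256,10,256)],cream=[(15,75,0,110,40,256),(0,180,0,60,90,256)])
def seedblob(c,col,uv,r=40):
    COL[col]=COL2[col]; m=mask(c,col); w=np.zeros_like(m); u,v=map(int,uv)
    w[max(0,v-r):v+r,max(0,u-r):u+r]=1; m=cv2.morphologyEx(m*w,cv2.MORPH_CLOSE,np.ones((3,3),np.uint8))
    n,l,st,ce=cv2.connectedComponentsWithStats(m); i=1+np.argmax(st[1:,4]); return (l==i).astype(np.uint8)
def rimfit(views,R,x0,free_z=True):
    """views: list of (cam, contour). rim circle radius R; outer half of each contour, expanded half a pixel"""
    def res(p,full=False):
        out=[]
        for c,k in views:
            o=-c["R"].T@c["t"]; P=ray(c,k,p[2])[:,:2]; d=P-p[:2]; n=p[:2]-o[:2]; n/=np.linalg.norm(n)
            r=np.linalg.norm(d,axis=1); w=(d@n>0.15*r); 
            px=np.linalg.norm(np.append(p[:2],p[2])-o)/c["K"][0,0]
            out.append(np.where(w,r+0.5*px-R,0))
        return np.concatenate(out)
    s=least_squares(res,x0,loss="soft_l1",f_scale=0.001,x_scale=0.01,diff_step=1e-4)
    r=res(s.x); r=r[r!=0]; return s.x,np.median(np.abs(r))
E
cat > meas.py <<'E'
from h import *
S,T=grab("scene"),grab("top")
objs=dict(bowl=("red",(355,109),(102,196),.033,.052),jar=("turq",(402,137),(104,131),.031,.062),navy=("navy",(202,243),(349,201),.031,.07),cream=("cream",(298,242),(287,133),.031,.07))
dbg={}
for n,(col,s,t,R,h) in objs.items():
    v=[(S,cont(seedblob(S,col,s,34))),(T,cont(seedblob(T,col,t,32)))]
    x0=np.append(ray(T,t,h)[0,:2],h)
    print(n,*[(a.round(4).tolist(),round(b,4)) for a,b in (rimfit(v,R,x0),)], [ (lambda y:y[0].round(4).tolist())(rimfit([w],R,x0)) for w in v] and '')
    for c,k in v:
        for u in k.astype(int): c["frame"][u[1],u[0]]=(255,0,255)
pads=dict(redpad=("red",(210,339),(397,139)),turqpad=("turq",(363,174),(171,143)),navypad=("navy",(322,145),(166,198)),creampad=("cream",(279,177),(231,205)),lid=("turq",(160,291),(400,198)),coaster=("cream",(248,211),(285,200)))
S2,T2=grab("scene"),grab("top")
for n,(col,s,t) in pads.items():
    ks=[cont(seedblob(S2,col,s,26)),cont(seedblob(T2,col,t,26))]
    cs=[]
    for k in ks:
        if n=="turqpad": m=cv2.moments(k.astype(np.float32)); cs.append((m["m10"]/m["m00"],m["m01"]/m["m00"]))
        else: cs.append(cv2.fitEllipse(k.astype(np.float32))[0])
    P=[c["K"]@np.c_[c["R"],c["t"]] for c in (S2,T2)]
    X=cv2.triangulatePoints(P[0],P[1],np.array(cs[0]),np.array(cs[1])).ravel(); X=X[:3]/X[3]
    z=.004
    print(n,X.round(4),"at z=4mm:",ray(S2,cs[0],z)[0].round(4)[:2],ray(T2,cs[1],z)[0].round(4)[:2])
    if n=="turqpad": print(cv2.minAreaRect(ray(T2,ks[1],z)[:,:2].astype(np.float32)*1000))
a=cv2.resize(T["frame"][110:220,70:430],None,fx=2.2,fy=2.2,interpolation=0); b=cv2.resize(S["frame"][80:280,180:430],None,fx=1.5,fy=1.5)
cv2.imwrite("pics/dbgT.png",a[...,::-1]); cv2.imwrite("pics/dbgS.png",cv2.resize(S["frame"][80:280,180:430],None,fx=3,fy=2.9,interpolation=0)[...,::-1])
E
python3 meas.py
```

```text
bowl ([0.4634, 0.3603, 0.0431], np.float64(0.0007)) 
jar ([0.6144, 0.3593, 0.0546], np.float64(0.0006)) 
navy ([0.4516, -0.2097, 0.0721], np.float64(0.0007)) 
cream ([0.6126, -0.0703, 0.0706], np.float64(0.001)) 
redpad [ 0.6156 -0.3492 -0.0039] at z=4mm: [ 0.6178 -0.3509] [ 0.6138 -0.3457]
turqpad [ 0.5999  0.2129 -0.0026] at z=4mm: [0.6022 0.2081] [0.5979 0.2112]
((598.4179077148438, 210.405517578125), (88.2116470336914, 87.51541137695312), 2.231325626373291)
navypad [ 0.464   0.2211 -0.0025] at z=4mm: [0.4672 0.2163] [0.463  0.2193]
creampad [ 0.4481  0.0623 -0.0013] at z=4mm: [0.4507 0.0591] [0.4475 0.062 ]
lid [ 0.4654 -0.3471  0.0077] at z=4mm: [ 0.4635 -0.3466] [ 0.4661 -0.3484]
coaster [ 0.461  -0.0686 -0.0009] at z=4mm: [ 0.4632 -0.0709] [ 0.4605 -0.068 ]
  return _methods._mean(a, axis=axis, dtype=dtype,
  ret = ret.dtype.type(ret / rcount)
```

```bash
python3 - <<'E' 2>/dev/null
from h import *
from scipy.spatial.transform import Rotation as Ro
s=telemetry.state(); c=grab("wrist")
Rt=Ro.from_euler("xyz",s["eef_rot"],degrees=True).as_matrix()
o=-c["R"].T@c["t"]
print("cam in tool",Rt.T@(o-s["tool_pos"]),"\ncam axes in tool",(Rt.T@c["R"].T).round(3))
E
```

```text
cam in tool [-0.00052201 -0.08346105 -0.13115784] 
cam axes in tool [[ 1.    -0.001  0.   ]
 [ 0.001  0.946  0.324]
 [-0.    -0.324  0.946]]
```

{"method": "move_arm", "body": {
  "targets": [
    [[0, 0, 0.114], [0, 0, 0], 1],
    [[0, 0, 0.114], [0, 0, 0], 1],
    [[0, 0, 0.114], [0, 0, 0], 1],
    [[0, 0, 0.114], [0, 0, 0], 1],
    [[0, 0, 0.114], [0, 0, 0], 1],
    [[0, 0, 0.114], [0, 0, 0], 1],
    [[0, 0, 0.114], [0, 0, 0], 1],
    [[0, 0, 0.114], [0, 0, 0], 1],
    [[0, 0, 0.114], [0, 0, 0], 1],
    [[0, 0, 0.114], [0, 0, 0], 1],
    [[0, 0, 0], [0, 0, 0], 1]
  ]
}}

```text
clock: 1.47
tool_pos: [0.2401, 0.5225, 0.2423]
eef_rot: [-180.0, -0.0, -0.2]
contact_force: [-0.5, -0.4, 0.8]
width: 1.0
```

{"method": "move_arm", "body": {
  "targets": [
    [[0, 0, 0], [0.024, 0.019, -0.005], 1],
    [[0, 0, 0], [0.024, 0.019, -0.005], 1],
    [[0, 0, 0], [0.024, 0.019, -0.005], 1],
    [[0, 0, 0], [0.024, 0.019, -0.005], 1],
    [[0, 0, 0], [0.024, 0.019, -0.005], 1],
    [[0, 0, 0], [0.024, 0.019, -0.005], 1],
    [[0, 0, 0], [0.024, 0.019, -0.005], 1],
    [[0, 0, 0], [0.024, 0.019, -0.005], 1],
    [[0, 0, 0], [0.024, 0.019, -0.005], 1],
    [[0, 0, 0], [0.024, 0.019, -0.005], 1],
    [[0, 0, 0], [0.024, 0.019, -0.005], 1],
    [[0, 0, 0], [0.024, 0.019, -0.005], 1],
    [[0, 0, 0], [0, 0, 0], 1],
    [[0, 0, 0], [0, 0, 0], 1]
  ]
}}

```text
clock: 2.63
tool_pos: [0.5296, 0.2934, 0.3024]
eef_rot: [-180.0, -0.0, -0.0]
contact_force: [-0.5, 0.3, -0.3]
width: 1.003
```

```bash
python3 - <<'E' 2>/dev/null
from h import *
import pickle
c=grab("wrist","w1"); pickle.dump(c,open("w1.pkl","wb")); s=telemetry.state(); print(s["tool_pos"],s["eef_rot"],s["qpos"],s["clock"])
E
```

```text
[0.52828544 0.29406086 0.30210506] [-1.79981633e+02  4.38836485e-02  3.64469189e-02] [2.50783953e+01 1.78268435e+01 7.72099703e+01 3.53502317e-02
 8.49951714e+01 2.50388616e+01] 2.6833
```

View pics/w1.png

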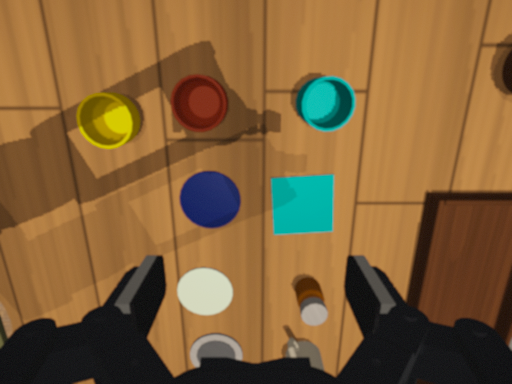

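Wrist view 1: bowl (200,103), jar (326,103), navy pad (210,199), turquoise pad (302,205), cream pad (205,291).

{"method": "move_arm", "body": {
  "targets": [
    [[0, 0, 0], [0, 0.02, 0], 1],
    [[0, 0, 0], [0, 0.03, 0], 1],
    [[0, 0, 0], [0, 0.036, 0], 1],
    [[0, 0, 0], [0, 0.036, 0], 1],
    [[0, 0, 0], [0, 0.036, 0], 1],
    [[0, 0, 0], [0, 0.036, 0], 1],
    [[0, 0, 0], [0, 0.036, 0], 1],
    [[0, 0, 0], [0, 0.036, 0], 1],
    [[0, 0, 0], [0, 0.036, 0], 1],
    [[0, 0, 0], [0, 0.036, 0], 1],
    [[0, 0, 0], [0, 0.036, 0], 1],
    [[0, 0, 0], [0, 0.036, 0], 1],
    [[0, 0, 0], [0, 0.03, 0], 1],
    [[0, 0, 0], [0, 0.02, 0], 1],
    [[0, 0, 0], [0, 0, 0], 1],
    [[0, 0, 0], [0, 0, 0], 1]
  ]
}}

```text
clock: 4.02
tool_pos: [0.5277, -0.165, 0.3019]
eef_rot: [-179.9, 0.0, 0.0]
contact_force: [0.0, 0.0, -0.4]
width: 0.998
```

```bash
python3 - <<'E' 2>/dev/null
from h import *
import pickle
c=grab("wrist","w2"); pickle.dump(c,open("w2.pkl","wb")); s=telemetry.state(); print(s["tool_pos"],s["eef_rot"],s["qpos"],s["clock"])
E
```

```text
[ 0.52772977 -0.16417921  0.30201349] [-1.79916566e+02  4.32890975e-02  7.21849667e-02] [-2.17004205e+01  1.35134967e+01  8.34051708e+01  6.18663894e-02
  8.31524851e+01 -2.17799883e+01] 4.0667
```

View pics/w2.png

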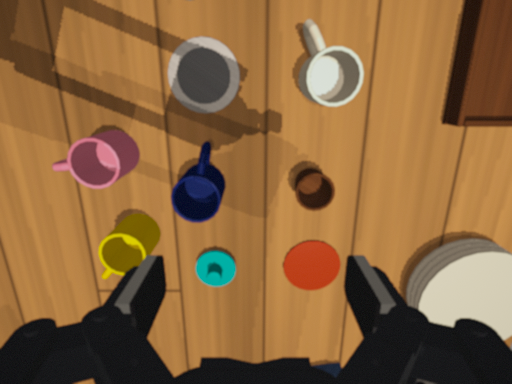

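Wrist view 2: coaster (204,74), cream mug (332,77), navy mug (199,190), lid (216,267), red pad (312,264). I'll combine all the views next.

```bash
cat > meas2.py <<'E'
from h import *
import pickle
w1,w2=[pickle.load(open(f"w{i}.pkl","rb")) for i in (1,2)]
S,T=grab("scene"),grab("top")
objs=dict(bowl=("red",(355,109),(102,196),w1,(200,103),.033,.052),jar=("turq",(402,137),(104,131),w1,(326,103),.031,.062),navy=("navy",(202,243),(349,201),w2,(199,190),.031,.07),cream=("cream",(298,242),(287,133),w2,(332,77),.031,.07))
for n,(col,s,t,w,wp,R,h) in objs.items():
    v=[(S,cont(seedblob(S,col,s,34))),(T,cont(seedblob(T,col,t,32))),(w,cont(seedblob(w,col,wp,60 if n!="jar" else 45)))]
    x0=np.append(ray(T,t,h)[0,:2],h)
    print(n,"free z all",rimfit(v,R,x0)[0].round(4),"T+W",rimfit(v[1:],R,x0)[0].round(4))
    for nm,q in zip("STW",v):
        # known z single view
        f=lambda p:np.concatenate([rr for rr in [None] if rr])
        def res(p,c=q[0],k=q[1]):
            o=-c["R"].T@c["t"]; P=ray(c,k,h)[:,:2]; d=P-p; nn=p-o[:2]; nn/=np.linalg.norm(nn); r=np.linalg.norm(d,axis=1)
            px=np.linalg.norm(np.append(p,h)-o)/c["K"][0,0]; return np.where(d@nn>.15*r,r+.5*px-R,0)
        so=least_squares(res,x0[:2],loss="soft_l1",f_scale=.001,diff_step=1e-4)
        rr=res(so.x); rr=rr[rr!=0]; print("  ",nm,so.x.round(4),"med",np.median(abs(rr)).round(4),len(rr))
        if nm=="W":
            im=w["frame"].copy()
            for u in q[1].astype(int): im[u[1],u[0]]=(255,0,255)
            a=[(cos,sin) for cos,sin in zip(np.cos(np.linspace(0,6.28,60)),np.sin(np.linspace(0,6.28,60)))]
            for ca,sa in a:
                u=proj(w,[so.x[0]+R*ca,so.x[1]+R*sa,h]).round().astype(int); cv2.circle(im,tuple(int(z) for z in u),0,(255,255,255),-1)
            x,y=wp; cv2.imwrite(f"pics/fit_{n}.png",cv2.resize(im[max(0,y-60):y+60,x-60:x+60],None,fx=3,fy=3,interpolation=0)[...,::-1])
pads=dict(redpad=("red",(210,339),(397,139),w2,(312,264)),turqpad=("turq",(363,174),(171,143),w1,(302,205)),navypad=("navy",(322,145),(166,198),w1,(210,199)),creampad=("cream",(279,177),(231,205),w1,(205,291)),lid=("turq",(160,291),(400,198),w2,(216,267)),coaster=("cream",(248,211),(285,200),w2,(204,74)))
for n,(col,s,t,w,wp) in pads.items():
    z=.013 if n=="lid" else .004
    out=[];P=[];cs=[]
    for c,u,r in ((S,s,26),(T,t,26),(w,wp,40)):
        k=cont(seedblob(c,col,u,r)); 
        if n=="turqpad": m=cv2.moments(k.astype(np.float32)); e=(m["m10"]/m["m00"],m["m01"]/m["m00"])
        else: e=cv2.fitEllipse(k.astype(np.float32))[0]
        out.append(ray(c,e,z)[0,:2].round(4).tolist()); P.append(c["K"]@np.c_[c["R"],c["t"]]); cs.append(np.array(e))
    X=cv2.triangulatePoints(P[1],P[2],cs[1],cs[2]).ravel(); Y=cv2.triangulatePoints(P[0],P[2],cs[0],cs[2]).ravel()
    print(n,out,"z T+W",(X[2]/X[3]).round(4),"z S+W",(Y[2]/Y[3]).round(4))
E
python3 meas2.py 2>/dev/null; cd pics; python3 -c "
import cv2,numpy as np
f=[cv2.resize(cv2.imread(f'fit_{n}.png'),(300,300)) for n in ('bowl','jar','navy','cream')]
cv2.imwrite('fits.png',np.vstack([np.hstack(f[:2]),np.hstack(f[2:])]))"
```

```text
bowl free z all [0.4638 0.3572 0.0451] T+W [ 0.5083  0.4317 -0.096 ]
   S [0.4674 0.3482] med 0.0022 36
   T [0.485  0.3935] med nan 0
   W [0.6209 0.4731] med nan 0
jar free z all [0.6139 0.357  0.0569] T+W [ 0.6745  0.4255 -0.0232]
   S [0.6164 0.3513] med 0.001 27
   T [0.6366 0.3805] med nan 0
   W [0.6536 0.4387] med nan 0
navy free z all [ 0.4552 -0.2102  0.0727] T+W [ 0.4687 -0.3712 -0.1335]
   S [0.6701 0.2389] med nan 0
   T [ 0.4501 -0.2051] med 0.0049 21
   W [ 0.5905 -0.3672] med nan 0
cream free z all [ 0.6106 -0.1148  0.1839] T+W [ 0.6083 -0.1537  0.3681]
   S [ 0.6129 -0.0691] med 0.0026 40
   T [ 0.7194 -0.1429] med nan 0
   W [0.7062 0.0626] med nan 0
```

View pics/fits.png

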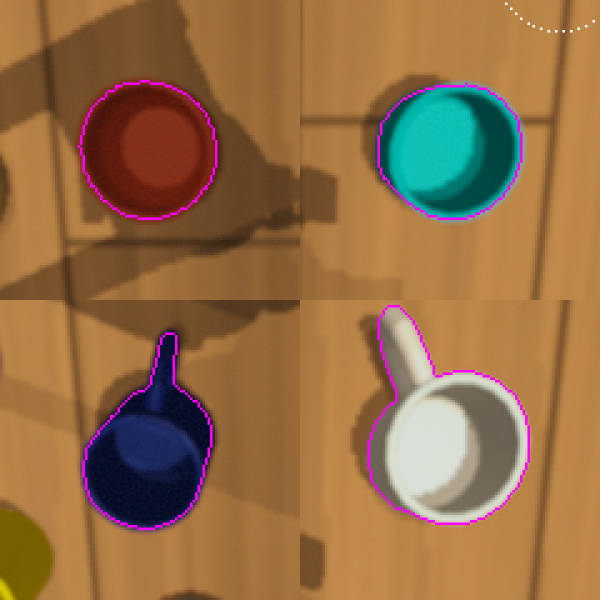

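```bash
cat >> h.py <<'E'
def rimfit(views,R,x0,free_z=True,it=6):
    """rim circle fit; the outer half of each contour is chosen about the last estimate and then held"""
    p=np.array(x0,float); z0=p[2]
    for _ in range(it):
        data=[]
        for c,k in views:
            o=-c["R"].T@c["t"]; q=ray(c,k,p[2])[:,:2]-p[:2]; n=p[:2]-o[:2]; n=n/np.linalg.norm(n)
            r=np.linalg.norm(q,axis=1); data.append((c,k[(q@n>0.1*r)&(abs(r-R)<.006 if _>1 else r<R+.02)],np.linalg.norm(p-o)/c["K"][0,0]))
        def res(p):
            z=p[2] if free_z else z0
            return np.concatenate([np.linalg.norm(ray(c,k,z)[:,:2]-p[:2],axis=1)+.5*px-R for c,k,px in data])
        s=least_squares(res,p if free_z else p[:2],loss="soft_l1",f_scale=.001,x_scale=.01)
        p=s.x if free_z else np.append(s.x,z0)
    r=res(s.x); return p,float(np.median(abs(r))),len(r)
E
python3 - <<'E'
s=open('meas2.py').read()
a=s.index("        # known z"); b=s.index("        if nm")
s=s[:a]+'''        xs,md,nn=rimfit([q],R,np.append(ray(q[0],dict(S=s,T=t,W=wp)[nm],h)[0,:2],h),False)
        print("  ",nm,xs[:2].round(4),round(md,4),nn)
'''+s[b:].replace("so.x","xs")
open('meas2.py','w').write(s)
E
python3 meas2.py 2>&1 | grep -v -i "warn\|_mean\|ret"; cd pics; python3 -c "
import cv2,numpy as np
f=[cv2.resize(cv2.imread(f'fit_{n}.png'),(300,300)) for n in ('bowl','jar','navy','cream')]
cv2.imwrite('fits2.png',np.vstack([np.hstack(f[:2]),np.hstack(f[2:])]))"
```

```text
bowl free z all [0.4639 0.3573 0.0459] T+W [0.4641 0.3574 0.0479]
   S [0.4673 0.3492] 0.0017 27
   T [0.4626 0.3564] 0.0004 39
   W [0.4657 0.3572] 0.0004 78
jar free z all [0.6139 0.3569 0.0569] T+W [0.6125 0.3568 0.0605]
   S [0.6167 0.3512] 0.0009 27
   T [0.6123 0.3563] 0.0004 34
   W [0.612  0.3569] 0.0003 72
navy free z all [ 0.4538 -0.2143  0.064 ] T+W [ 0.452  -0.2181  0.0562]
   S [ 0.4935 -0.1929] 0.0017 25
   T [ 0.4643 -0.182 ] 0.0023 27
   W [ 0.4555 -0.2119] 0.0007 63
cream free z all [ 0.6139 -0.0721  0.071 ] T+W [ 0.6155 -0.0721  0.0661]
   S [ 0.6136 -0.0712] 0.0008 32
   T [ 0.6127 -0.0708] 0.0005 34
   W [ 0.6146 -0.0726] 0.0004 78
Traceback (most recent call last):
  File "meas2.py", line 25, in <module>
    k=cont(seedblob(c,col,u,r));
           ~~~~~~~~^^^^^^^^^^^
  File "h.py", line 32, in seedblob
ValueError: attempt to get argmax of an empty sequence
```

View pics/fits2.png

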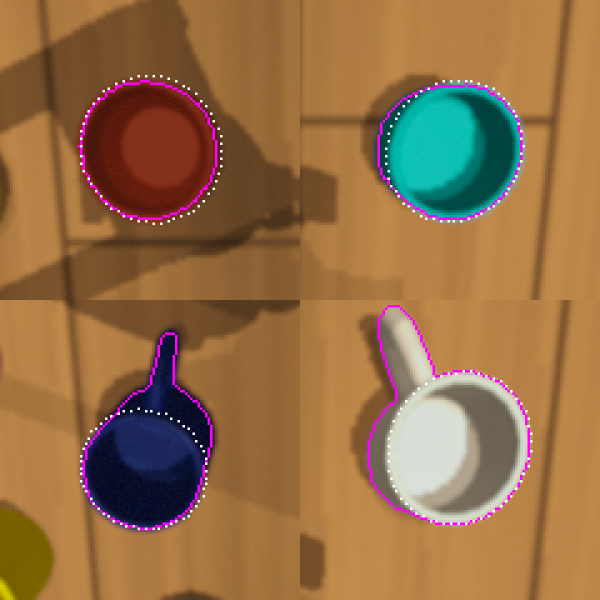

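```bash
cat > pads.py <<'E'
from h import *
import pickle
w1,w2=[pickle.load(open(f"w{i}.pkl","rb")) for i in (1,2)]
for n,(col,w,wp,r) in dict(redpad=("red",w2,(312,264),40),turqpad=("turq",w1,(302,205),40),navypad=("navy",w1,(210,199),40),creampad=("cream",w1,(205,291),40),lid=("turq",w2,(216,267),40),coaster=("cream",w2,(204,74),45)).items():
    z=.013 if n=="lid" else .004
    k=cont(seedblob(w,col,wp,r)); m=cv2.moments(k.astype(np.float32)); e=np.array([m["m10"],m["m01"]])/m["m00"]
    P=ray(w,k,z)[:,:2].astype(np.float32); (cc,rr)=cv2.minEnclosingCircle(P)
    print(n,"centroid",ray(w,e,z)[0,:2].round(4),"enclosing",np.round(cc,4),round(rr,4), cv2.minAreaRect(P*1000)[1:] if n=="turqpad" else '')
# mug handle yaw: farthest contour point from axis, at handle mid height
for n,w,col,wp,c in (("navy",w2,"navy",(199,190),(.4555,-.2119)),("cream",w2,"cream",(332,77),(.6145,-.0720))):
    k=cont(seedblob(w,col,wp,60)); P=ray(w,k,.045)[:,:2]-c; r=np.linalg.norm(P,axis=1); t=P[r>.055].mean(0)
    print(n,"handle dir",t.round(4),"yaw deg",np.degrees(np.arctan2(-t[0],t[1])).round(1), r.max().round(4))
E
python3 pads.py 2>/dev/null
```

```text
redpad centroid [ 0.6158 -0.3187] enclosing [ 0.6128 -0.3187] 0.007 
turqpad centroid [0.5988 0.2131] enclosing [0.5988 0.2115] 0.0608 ((88.33789825439453, 88.38184356689453), 3.2057600021362305)
navypad centroid [0.4643 0.2208] enclosing [0.4643 0.2195] 0.0432 
creampad centroid [0.4484 0.063 ] enclosing [0.4485 0.0617] 0.0467 
lid centroid [ 0.4669 -0.346 ] enclosing [ 0.4672 -0.3467] 0.0315 
coaster centroid [ 0.4617 -0.068 ] enclosing [ 0.4615 -0.0701] 0.0462 
navy handle dir [0.0119 0.0592] yaw deg -11.3 0.0647
cream handle dir [-0.0289  0.0541] yaw deg 28.2 0.0665
```

{"method": "move_arm", "body": {
  "targets": [
    [[0, 0, 0], [-0.015, 0.01, 0.01], 1],
    [[0, 0, 0], [-0.02, 0.013, 0.02], 1],
    [[0, 0, 0], [-0.02, 0.013, 0.025], 1],
    [[0, 0, 0], [-0.0175, 0.011, 0.025], 1],
    [[0, 0, 0.1], [0, 0, 0.025], 1],
    [[0, 0, 0.097], [0, 0, 0.025], 1],
    [[0, 0, 0], [0, 0, 0.01], 1],
    [[0, 0, 0], [0, 0, 0], 1],
    [[0, 0, 0], [0, 0, 0], 1]
  ]
}}

```text
clock: 5.02
tool_pos: [0.4561, -0.212, 0.1625]
eef_rot: [-180.0, 0.0, -11.1]
contact_force: [0.8, 0.3, -0.5]
width: 0.998
```

```bash
cat > vfit.py <<'E'
import sys
from h import *
# usage: vfit.py tag col R h x y : fit rim in the wrist view near predicted place
tag,col=sys.argv[1:3]; R,h,x,y=map(float,sys.argv[3:7])
c=grab("wrist",tag); s=telemetry.state(); print(s["tool_pos"].round(4),s["eef_rot"].round(2),round(s["clock"],2))
u=proj(c,[x,y,h]); k=cont(seedblob(c,col,u,int(sys.argv[7]) if len(sys.argv)>7 else 100))
print("pred px",u.round(1)); print("fit",rimfit([(c,k)],R,[x,y,h],False)); print("free r/z n/a; contour bbox",k.min(0),k.max(0))
E
python3 vfit.py n1 navy .031 .07 .4555 -.212 2>/dev/null
```

```text
[ 0.4568 -0.2125  0.1633] [ 1.7997e+02 -1.0000e-01 -1.1120e+01] 5.07
pred px [254.3 201.4]
fit (array([ 0.45492703, -0.21285476,  0.07      ]), 0.00043357167994942207, 100)
free r/z n/a; contour bbox [215. 112.] [292. 240.]
```

View pics/n1.png

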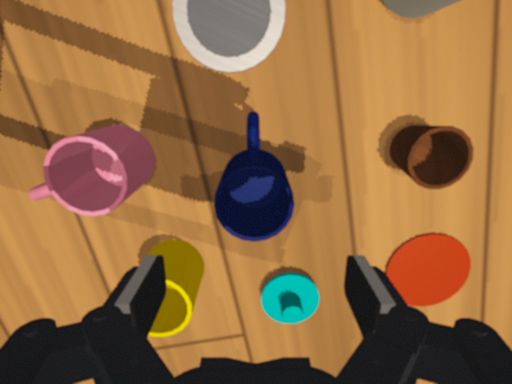

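Navy mug (254,200) is centred with its handle straight up, at (253,125). The second wrist view agrees to 1 mm, so I'm grasping.

{"method": "move_arm", "body": {
  "targets": [
    [[0, 0, 0], [-0.001, 0, 0.02], 1],
    [[0, 0, 0], [0, 0, 0.028], 1],
    [[0, 0, 0], [0, 0, 0.028], 1],
    [[0, 0, 0], [0, 0, 0.025], 1],
    [[0, 0, 0], [0, 0, 0.018], 1],
    [[0, 0, 0], [0, 0, 0.01], 1],
    [[0, 0, 0], [0, 0, 0], 1],
    [[0, 0, 0], [0, 0, 0], -1],
    [[0, 0, 0], [0, 0, 0], -1],
    [[0, 0, 0], [0, 0, 0], -1],
    [[0, 0, 0], [0, 0, 0], -1],
    [[0, 0, 0], [0, 0, 0], -1],
    [[0, 0, 0], [0, 0, 0], -1],
    [[0, 0, 0], [0, 0, 0], -1]
  ]
}}

```text
clock: 6.23
tool_pos: [0.4563, -0.2131, 0.0351]
eef_rot: [179.9, -0.2, -11.3]
contact_force: [0.5, 0.8, 6.4]
width: 0.701
```

{"method": "move_arm", "body": {
  "targets": [
    [[0, 0, 0], [0, 0, -0.01], -1],
    [[0, 0, 0], [0, 0, -0.02], -1],
    [[0, 0, -0.1], [0, 0, -0.025], -1],
    [[0, 0, -0.097], [0, 0, -0.025], -1],
    [[0, 0, 0], [0.001, -0.015, 0], -1],
    [[0, 0, 0], [0.001, -0.025, 0], -1],
    [[0, 0, 0], [0.001, -0.033, 0], -1],
    [[0, 0, 0], [0.001, -0.033, 0], -1],
    [[0, 0, 0], [0.001, -0.033, 0], -1],
    [[0, 0, 0], [0.001, -0.033, 0], -1],
    [[0, 0, 0], [0.001, -0.033, 0], -1],
    [[0, 0, 0], [0.001, -0.033, 0], -1],
    [[0, 0, 0], [0.0005, -0.033, 0], -1],
    [[0, 0, 0], [0, -0.033, 0], -1],
    [[0, 0, 0], [0, -0.033, 0], -1],
    [[0, 0, 0], [0, -0.033, 0], -1],
    [[0, 0, 0], [0, -0.033, 0], -1],
    [[0, 0, 0], [0, -0.02, 0], -1],
    [[0, 0, 0], [0, -0.009, 0], -1],
    [[0, 0, 0], [0, 0, 0], -1]
  ]
}}

```text
clock: 7.9
tool_pos: [0.4633, 0.2215, 0.1137]
eef_rot: [-180.0, -0.1, 0.2]
contact_force: [0.2, -0.3, -1.3]
width: 0.702
```

```bash
python3 - <<'E' 2>/dev/null
from h import *
c=grab("wrist","n2"); s=telemetry.state(); print(s["tool_pos"],s["eef_rot"],s["contact_force"],s["width"],s["clock"])
E
```

```text
[0.46293584 0.22001785 0.11346355] [ 1.79974407e+02 -1.23929194e-02  1.32117124e-01] [ 0.27496759 -1.46037961 -1.78322477] 0.6972061344238627 7.95
```

View pics/n2.png

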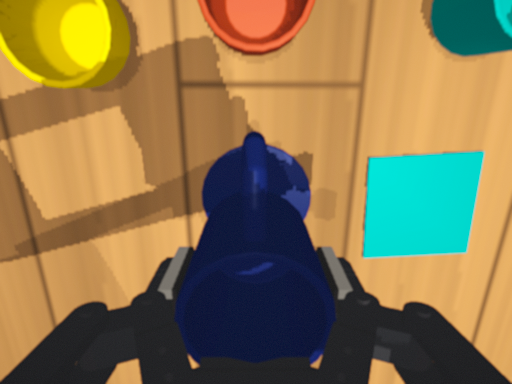

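Mug is held upright over the navy pad, whose centre is about (256,190), in line with the mug axis at column 255. Lowering now.

{"method": "move_arm", "body": {
  "targets": [
    [[0, 0, 0], [0.001, 0, 0.015], -1],
    [[0, 0, 0], [0, 0, 0.02], -1],
    [[0, 0, 0], [0, 0, 0.015], -1],
    [[0, 0, 0], [0, 0, 0.01], -1],
    [[0, 0, 0], [0, 0, 0.005], -1],
    [[0, 0, 0], [0, 0, 0.003], -1],
    [[0, 0, 0], [0, 0, 0.002], -1],
    [[0, 0, 0], [0, 0, 0.002], -1],
    [[0, 0, 0], [0, 0, 0.001], -1],
    [[0, 0, 0], [0, 0, 0.0005], -1],
    [[0, 0, 0], [0, 0, 0], -1],
    [[0, 0, 0], [0, 0, 0], -1]
  ]
}}

```text
clock: 8.95
tool_pos: [0.4643, 0.2198, 0.0401]
eef_rot: [-180.0, -0.0, 0.0]
contact_force: [-0.6, 0.1, -1.6]
width: 0.698
```

{"method": "move_arm", "body": {
  "targets": [
    [[0, 0, 0], [0, 0, 0.0005], -1],
    [[0, 0, 0], [0, 0, 0.0005], -1],
    [[0, 0, 0], [0, 0, 0], -1]
  ]
}}

```text
clock: 9.2
tool_pos: [0.4643, 0.2198, 0.0391]
eef_rot: [-180.0, -0.0, 0.0]
contact_force: [-0.7, 0.0, 1.1]
width: 0.699
```

{"method": "move_arm", "body": {
  "targets": [
    [[0, 0, 0], [0, 0, 0], 1],
    [[0, 0, 0], [0, 0, 0], 1],
    [[0, 0, 0], [0, 0, 0], 1],
    [[0, 0, 0], [0, 0, 0], 1],
    [[0, 0, 0], [0, 0, 0], 1],
    [[0, 0, 0], [0, 0, -0.01], 1],
    [[0, 0, 0], [0, 0, -0.02], 1],
    [[0, 0, 0], [0, 0, -0.03], 1],
    [[0, 0, 0], [0, 0, -0.03], 1],
    [[0, 0, 0], [0, 0, -0.02], 1],
    [[0, 0, 0], [0, -0.02, 0], 1],
    [[0, 0, 0], [0, -0.03, 0], 1],
    [[0, 0, 0], [0, -0.035, 0], 1],
    [[0, 0, 0], [0, -0.03, 0], 1],
    [[0, 0, 0], [0, -0.022, 0], 1],
    [[0, 0, 0], [0, 0, 0], 1],
    [[0, 0, 0], [0, 0, 0], 1]
  ]
}}

```text
clock: 10.62
tool_pos: [0.4639, 0.3577, 0.1493]
eef_rot: [180.0, -0.0, 0.1]
contact_force: [-0.5, -0.5, 0.0]
width: 1.0
```

```bash
python3 vfit.py b1 red .033 .052 .464 .3572 2>/dev/null
```

```text
[0.4637 0.3565 0.149 ] [1.7995e+02 1.0000e-02 7.0000e-02] 10.67
pred px [255.1 199.8]
fit (array([0.46294877, 0.36064454, 0.052     ]), 0.0009848057061480273, 117)
free r/z n/a; contour bbox [214. 154.] [294. 236.]
```

View pics/b1.png

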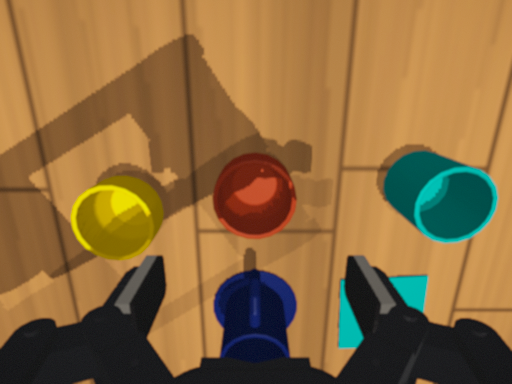

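Bowl (254,195) sits between the fingers, with the yellow look-alike at (117,217) clear of them. I'm shifting 2 mm in +y and grasping.

{"method": "move_arm", "body": {
  "targets": [
    [[0, 0, 0], [0, -0.002, 0.02], 1],
    [[0, 0, 0], [0, 0, 0.028], 1],
    [[0, 0, 0], [0, 0, 0.028], 1],
    [[0, 0, 0], [0, 0, 0.022], 1],
    [[0, 0, 0], [0, 0, 0.015], 1],
    [[0, 0, 0], [0, 0, 0.006], 1],
    [[0, 0, 0], [0, 0, 0], 1],
    [[0, 0, 0], [0, 0, 0], -1],
    [[0, 0, 0], [0, 0, 0], -1],
    [[0, 0, 0], [0, 0, 0], -1],
    [[0, 0, 0], [0, 0, 0], -1],
    [[0, 0, 0], [0, 0, 0], -1],
    [[0, 0, 0], [0, 0, 0], -1]
  ]
}}

```text
clock: 11.75
tool_pos: [0.4653, 0.3591, 0.0316]
eef_rot: [-179.9, -0.2, 0.0]
contact_force: [0.0, -1.8, 6.7]
width: 0.741
```

{"method": "move_arm", "body": {
  "targets": [
    [[0, 0, 0], [0, 0, -0.01], -1],
    [[0, 0, 0], [0, 0, -0.02], -1],
    [[0, 0, 0], [0, 0, -0.03], -1],
    [[0, 0, 0], [0, 0, -0.025], -1],
    [[0, 0, 0], [0, 0, -0.015], -1],
    [[0, 0, 0], [0.006, 0.015, 0], -1],
    [[0, 0, 0], [0.006, 0.025, 0], -1],
    [[0, 0, 0], [0.006, 0.03, 0], -1],
    [[0, 0, 0], [0.006, 0.03, 0], -1],
    [[0, 0, 0], [0.006, 0.03, 0], -1],
    [[0, 0, 0], [0.006, 0.03, 0], -1],
    [[0, 0, 0], [0.006, 0.03, 0], -1],
    [[0, 0, 0], [0.006, 0.03, 0], -1],
    [[0, 0, 0], [0.006, 0.03, 0], -1],
    [[0, 0, 0], [0.006, 0.03, 0], -1],
    [[0, 0, 0], [0.006, 0.03, 0], -1],
    [[0, 0, 0], [0.006, 0.03, 0], -1],
    [[0, 0, 0], [0.006, 0.03, 0], -1],
    [[0, 0, 0], [0.006, 0.03, 0], -1]
  ]
}}

```text
clock: 13.33
tool_pos: [0.5479, -0.0427, 0.1304]
eef_rot: [-180.0, -0.0, 0.0]
contact_force: [1.2, 0.4, -1.8]
width: 0.745
```

{"method": "move_arm", "body": {
  "targets": [
    [[0, 0, 0], [0.006, 0.03, 0], -1],
    [[0, 0, 0], [0.006, 0.03, 0], -1],
    [[0, 0, 0], [0.006, 0.03, 0], -1],
    [[0, 0, 0], [0.006, 0.03, 0], -1],
    [[0, 0, 0], [0.006, 0.03, 0], -1],
    [[0, 0, 0], [0.006, 0.03, 0], -1],
    [[0, 0, 0], [0.006, 0.03, 0], -1],
    [[0, 0, 0], [0.006, 0.03, 0], -1],
    [[0, 0, 0], [0.006, 0.03, 0], -1],
    [[0, 0, 0], [0.006, 0.02, 0], -1],
    [[0, 0, 0], [0.006, 0.012, 0], -1],
    [[0, 0, 0], [0.001, 0.0045, 0], -1],
    [[0, 0, 0], [0, 0, 0], -1],
    [[0, 0, 0], [0, 0, 0], -1]
  ]
}}

```text
clock: 14.5
tool_pos: [0.6145, -0.3469, 0.1297]
eef_rot: [-179.9, 0.1, -0.0]
contact_force: [-0.8, -0.3, -2.5]
width: 0.743
```

```bash
python3 - <<'E' 2>/dev/null
from h import *
c=grab("wrist","b2"); s=telemetry.state(); print(s["tool_pos"],s["eef_rot"],s["contact_force"],s["width"],s["clock"])
print(proj(c,[.6155,-.3475,.004]))
E
```

```text
[ 0.61443569 -0.34643977  0.12968697] [-1.79922532e+02  7.18074482e-02  2.80897854e-02] [-0.19200789 -0.39183924 -1.92789989] 0.741687417971297 14.55
[256.42678561 188.75016174]
```

View pics/b2.png

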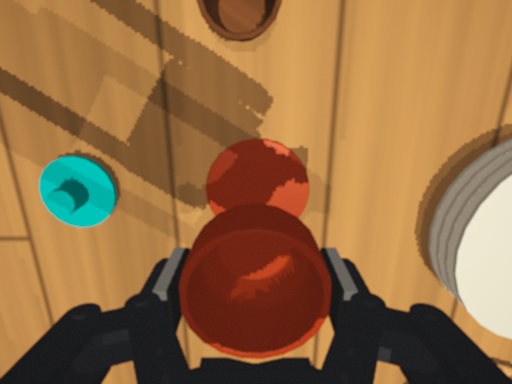

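```bash
python3 - <<'E' 2>/dev/null
from h import *
c=grab("wrist")
COL["red"]=COL2["red"]; m=mask(c,"red"); col=m[:,257]; print(np.nonzero(col)[0][:3]); 
for v in (175,180,185): print(v,np.nonzero(m[v])[0][[0,-1]], ray(c,[[np.nonzero(m[v])[0][0],v],[np.nonzero(m[v])[0][-1]+1,v]],.004).round(4)[:,0])
print(ray(c,[257,np.nonzero(m[:,257])[0][0]],.004)-[0,.045,0])
k=cont(m); k=k[(k[:,1]<195)]; P=ray(c,k,.004)[:,:2]
s=least_squares(lambda p:np.linalg.norm(P-p,axis=1)-.0447,[.616,-.347]); print(s.x,np.abs(s.fun).max())
E
```

```text
[141 142 143]
175 [210 305] [0.5761 0.6574]
180 [208 306] [0.5742 0.6584]
185 [207 284] [0.5732 0.6399]
[[ 0.61585371 -0.35102913  0.004     ]]
[ 0.60908741 -0.35375135] 0.02554369831530869
```

Bowl is held upright, and the pad centre is about 1.5 mm further in +x and 2 mm in -y. Correcting and lowering.

{"method": "move_arm", "body": {
  "targets": [
    [[0, 0, 0], [0.0015, 0.002, 0.015], -1],
    [[0, 0, 0], [0, 0, 0.025], -1],
    [[0, 0, 0], [0, 0, 0.025], -1],
    [[0, 0, 0], [0, 0, 0.015], -1],
    [[0, 0, 0], [0, 0, 0.006], -1],
    [[0, 0, 0], [0, 0, 0.003], -1],
    [[0, 0, 0], [0, 0, 0.002], -1],
    [[0, 0, 0], [0, 0, 0.001], -1],
    [[0, 0, 0], [0, 0, 0.001], -1],
    [[0, 0, 0], [0, 0, 0.0005], -1],
    [[0, 0, 0], [0, 0, 0], -1],
    [[0, 0, 0], [0, 0, 0], -1]
  ]
}}

```text
clock: 15.6
tool_pos: [0.6169, -0.3501, 0.037]
eef_rot: [180.0, -0.0, -0.0]
contact_force: [-0.7, 0.7, -1.7]
width: 0.746
```

{"method": "move_arm", "body": {
  "targets": [
    [[0, 0, 0], [0, 0, 0.0007], -1],
    [[0, 0, 0], [0, 0, 0.0007], -1],
    [[0, 0, 0], [0, 0, 0], -1]
  ]
}}

```text
clock: 15.85
tool_pos: [0.6169, -0.3501, 0.0356]
eef_rot: [180.0, -0.0, -0.0]
contact_force: [-0.8, 1.0, 3.0]
width: 0.742
```

{"method": "move_arm", "body": {
  "targets": [
    [[0, 0, 0], [0, 0, 0], 1],
    [[0, 0, 0], [0, 0, 0], 1],
    [[0, 0, 0], [0, 0, 0], 1],
    [[0, 0, 0], [0, 0, 0], 1],
    [[0, 0, 0], [0, 0, 0], 1],
    [[0, 0, 0], [0, 0, -0.01], 1],
    [[0, 0, 0], [0, 0, -0.02], 1],
    [[0, 0, 0], [0, 0, -0.03], 1],
    [[0, 0, 0], [0, 0, -0.035], 1],
    [[0, 0, 0], [0, 0, -0.02], 1],
    [[0, 0, 0], [0, 0, 0], 1]
  ]
}}

```text
clock: 16.77
tool_pos: [0.62, -0.3519, 0.1574]
eef_rot: [179.6, -0.6, 0.0]
contact_force: [0.8, 0.7, -0.3]
width: 1.002
```

```bash
python3 vfit.py b3 red .033 .056 .616 -.3485 2>/dev/null
```

```text
[ 0.6187 -0.3512  0.1545] [179.75  -0.39   0.  ] 16.82
pred px [248.6 192.5]
fit (array([ 0.61645257, -0.34815526,  0.056     ]), 0.0007303991748274716, 111)
free r/z n/a; contour bbox [203. 128.] [294. 231.]
```

View pics/b3.png

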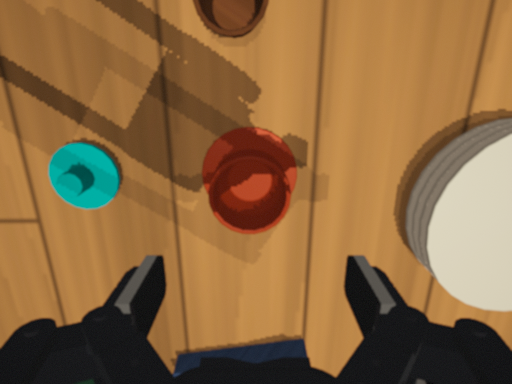

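Bowl stands on the red pad, rim centre (250,192), pad columns 203–297. On to the cream mug.

{"method": "move_arm", "body": {
  "targets": [
    [[0, 0, 0], [0, -0.015, 0], 1],
    [[0, 0, 0], [0, -0.03, 0], 1],
    [[0, 0, 0], [0, -0.03, 0], 1],
    [[0, 0, 0], [0, -0.03, 0], 1],
    [[0, 0, 0], [0, -0.03, 0], 1],
    [[0, 0, 0], [0, -0.03, 0], 1],
    [[0, 0, 0], [0, -0.03, 0], 1],
    [[0, 0, 0], [0, -0.03, 0], 1],
    [[0, 0, 0], [0, -0.03, 0], 1],
    [[0, 0, 0], [-0.002, -0.0225, 0], 1],
    [[0, 0, -0.0985], [0, 0, 0], 1],
    [[0, 0, -0.0985], [0, 0, 0], 1],
    [[0, 0, -0.0985], [0, 0, 0], 1],
    [[0, 0, -0.0985], [0, 0, 0], 1],
    [[0, 0, -0.0985], [0, 0, 0], 1],
    [[0, 0, 0], [0, 0, 0], 1],
    [[0, 0, 0], [0, 0, 0], 1]
  ]
}}

```text
clock: 18.23
tool_pos: [0.6132, -0.0714, 0.1484]
eef_rot: [-179.9, 0.1, 28.1]
contact_force: [-0.3, -0.2, 0.2]
width: 1.002
```

```bash
python3 vfit.py c1 cream .031 .07 .6145 -.072 2>/dev/null
```

```text
[ 0.6135 -0.0716  0.1487] [-1.7989e+02  1.2000e-01  2.8090e+01] 18.28
pred px [256.9 210.1]
fit (array([ 0.61373289, -0.07257576,  0.07      ]), 0.00019764514053254023, 105)
free r/z n/a; contour bbox [213. 111.] [298. 249.]
```

View pics/c1.png

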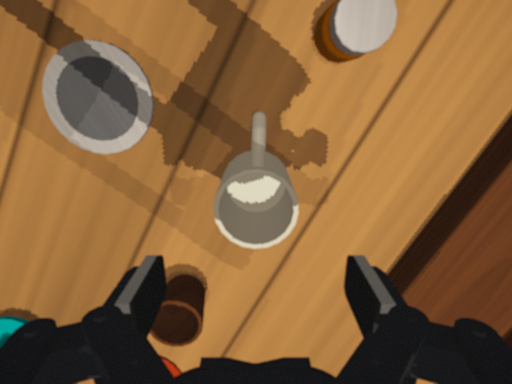

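Cream mug (256,207) with handle up at (258,112): centred, and the egg cup at (178,305) is clear of the fingers. Grasping.

{"method": "move_arm", "body": {
  "targets": [
    [[0, 0, 0], [0, 0.001, 0.018], 1],
    [[0, 0, 0], [0, 0, 0.028], 1],
    [[0, 0, 0], [0, 0, 0.028], 1],
    [[0, 0, 0], [0, 0, 0.022], 1],
    [[0, 0, 0], [0, 0, 0.013], 1],
    [[0, 0, 0], [0, 0, 0.0055], 1],
    [[0, 0, 0], [0, 0, 0], 1],
    [[0, 0, 0], [0, 0, 0], -1],
    [[0, 0, 0], [0, 0, 0], -1],
    [[0, 0, 0], [0, 0, 0], -1],
    [[0, 0, 0], [0, 0, 0], -1],
    [[0, 0, 0], [0, 0, 0], -1],
    [[0, 0, 0], [0, 0, 0], -1]
  ]
}}

```text
clock: 19.37
tool_pos: [0.6163, -0.0735, 0.0369]
eef_rot: [179.9, -0.1, 28.2]
contact_force: [-0.5, -0.3, 6.6]
width: 0.702
```

{"method": "move_arm", "body": {
  "targets": [
    [[0, 0, 0], [0, 0, -0.01], -1],
    [[0, 0, 0], [0, 0, -0.025], -1],
    [[0, 0, 0.0985], [0, 0, -0.03], -1],
    [[0, 0, 0.0985], [0, 0, -0.02], -1],
    [[0, 0, 0.0985], [0, 0, 0], -1],
    [[0, 0, 0.0985], [0, 0, 0], -1],
    [[0, 0, 0.0985], [0, 0, 0], -1],
    [[0, 0, 0], [-0.013, -0.01, 0], -1],
    [[0, 0, 0], [-0.025, -0.02, 0], -1],
    [[0, 0, 0], [-0.025, -0.02, 0], -1],
    [[0, 0, 0], [-0.025, -0.02, 0], -1],
    [[0, 0, 0], [-0.025, -0.02, 0], -1],
    [[0, 0, 0], [-0.025, -0.02, 0], -1],
    [[0, 0, 0], [-0.018, -0.015, 0], -1],
    [[0, 0, 0], [-0.01, -0.009, 0], -1],
    [[0, 0, 0], [0, 0, 0], -1],
    [[0, 0, 0], [0, 0, 0], -1]
  ]
}}

```text
clock: 20.78
tool_pos: [0.4496, 0.061, 0.1209]
eef_rot: [180.0, -0.1, 0.1]
contact_force: [0.1, 0.3, -1.3]
width: 0.698
```

```bash
python3 - <<'E' 2>/dev/null
from h import *
c=grab("wrist","c2"); s=telemetry.state(); print(s["tool_pos"],s["eef_rot"],s["contact_force"],s["width"],s["clock"])
print(proj(c,[.448,.062,.004]))
E
```

```text
[0.4507488  0.06057907 0.1209636 ] [ 1.79977682e+02 -1.50290062e-01  3.69862071e-02] [ 0.72307568 -0.42564119 -1.97468037] 0.7016023713055616 20.8333
[252.9015093  189.89450072]
```

View pics/c2.png

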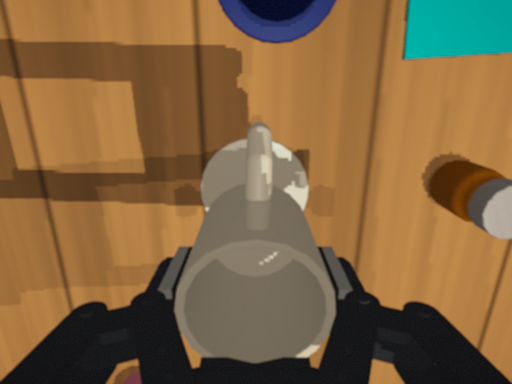

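Cream mug upright over the cream pad (columns 201–308, rim 176–336), aligned. Lowering.

{"method": "move_arm", "body": {
  "targets": [
    [[0, 0, 0], [0, 0, 0.015], -1],
    [[0, 0, 0], [0, 0, 0.025], -1],
    [[0, 0, 0], [0, 0, 0.02], -1],
    [[0, 0, 0], [0, 0, 0.01], -1],
    [[0, 0, 0], [0, 0, 0.005], -1],
    [[0, 0, 0], [0, 0, 0.002], -1],
    [[0, 0, 0], [0, 0, 0.001], -1],
    [[0, 0, 0], [0, 0, 0.0007], -1],
    [[0, 0, 0], [0, 0, 0], -1],
    [[0, 0, 0], [0, 0, 0], -1]
  ]
}}

```text
clock: 21.67
tool_pos: [0.4498, 0.0607, 0.0423]
eef_rot: [-180.0, -0.1, -0.0]
contact_force: [0.3, 0.7, -1.9]
width: 0.703
```

{"method": "move_arm", "body": {
  "targets": [
    [[0, 0, 0], [0, 0, 0.0007], -1],
    [[0, 0, 0], [0, 0, 0.0007], -1],
    [[0, 0, 0], [0, 0, 0], -1]
  ]
}}

```text
clock: 21.92
tool_pos: [0.4495, 0.0609, 0.0409]
eef_rot: [-180.0, -0.1, 0.0]
contact_force: [-0.5, 1.0, 4.0]
width: 0.7
```

{"method": "move_arm", "body": {
  "targets": [
    [[0, 0, 0], [0, 0, 0], 1],
    [[0, 0, 0], [0, 0, 0], 1],
    [[0, 0, 0], [0, 0, 0], 1],
    [[0, 0, 0], [0, 0, 0], 1],
    [[0, 0, 0], [0, 0, 0], 1],
    [[0, 0, 0], [0, 0, -0.02], 1],
    [[0, 0, 0], [0, 0, -0.03], 1],
    [[0, 0, 0], [0, 0, -0.035], 1],
    [[0, 0, 0], [0, 0, -0.03], 1],
    [[0, 0, 0], [0, 0, 0], 1],
    [[0, 0, 0], [0, 0, 0], 1]
  ]
}}

```text
clock: 22.83
tool_pos: [0.4507, 0.0609, 0.1571]
eef_rot: [-180.0, -0.3, 0.0]
contact_force: [0.1, 0.4, -0.3]
width: 1.002
```

```bash
python3 vfit.py c3 cream .031 .074 .449 .062 2>/dev/null
```

```text
[0.4492 0.0608 0.1556] [-1.8e+02 -7.0e-02 -0.0e+00] 22.88
pred px [252.3 204.4]
fit (array([0.44900075, 0.06280884, 0.074     ]), 0.0001809035696756188, 104)
free r/z n/a; contour bbox [204. 106.] [299. 241.]
```

View pics/c3.png

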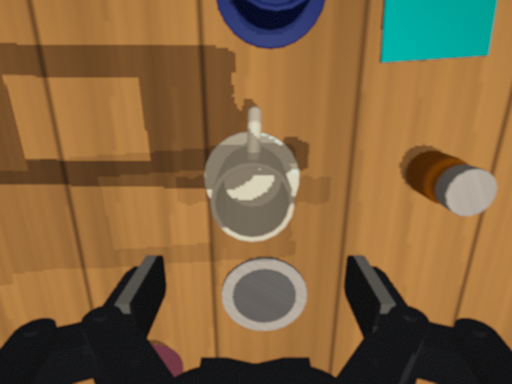

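Cream mug stands on its pad: rim centre (253,203), pad columns 204–299. Next the jar.

{"method": "move_arm", "body": {
  "targets": [
    [[0, 0, 0], [0.008, -0.014, 0], 1],
    [[0, 0, 0], [0.0165, -0.03, 0], 1],
    [[0, 0, 0], [0.0165, -0.03, 0], 1],
    [[0, 0, 0], [0.0165, -0.03, 0], 1],
    [[0, 0, 0], [0.0165, -0.03, 0], 1],
    [[0, 0, 0], [0.0165, -0.03, 0], 1],
    [[0, 0, 0], [0.0165, -0.03, 0], 1],
    [[0, 0, 0], [0.0165, -0.03, 0], 1],
    [[0, 0, 0], [0.0165, -0.03, 0], 1],
    [[0, 0, 0], [0.0165, -0.03, 0], 1],
    [[0, 0, 0], [0.0065, -0.012, 0], 1],
    [[0, 0, 0], [0, 0, 0], 1],
    [[0, 0, 0], [0, 0, 0], 1]
  ]
}}

```text
clock: 23.97
tool_pos: [0.6108, 0.3566, 0.152]
eef_rot: [179.8, 0.3, 0.1]
contact_force: [-0.1, -0.6, 0.2]
width: 0.996
```

```bash
python3 vfit.py j1 turq .031 .062 .612 .357 60 2>/dev/null
```

```text
[0.6105 0.3557 0.1526] [1.7984e+02 2.6000e-01 2.0000e-02] 24.02
pred px [257.3 201.7]
fit (array([0.61389852, 0.35749672, 0.062     ]), 0.00035090178465084845, 101)
free r/z n/a; contour bbox [221. 148.] [299. 238.]
```

View pics/j1.png

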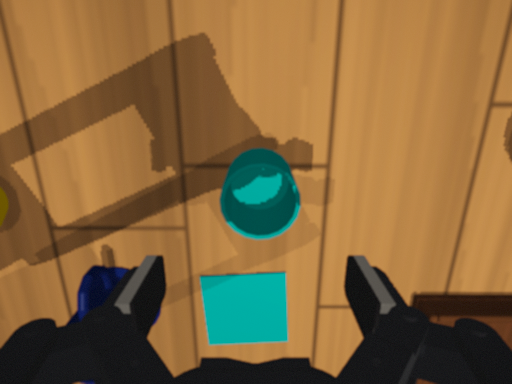

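Jar (260,194) is 3 mm to +x of the tool axis, and the turquoise pad is at (245,308). Correcting and grasping.

{"method": "move_arm", "body": {
  "targets": [
    [[0, 0, 0], [0.003, -0.001, 0.018], 1],
    [[0, 0, 0], [0, 0, 0.028], 1],
    [[0, 0, 0], [0, 0, 0.028], 1],
    [[0, 0, 0], [0, 0, 0.024], 1],
    [[0, 0, 0], [0, 0, 0.014], 1],
    [[0, 0, 0], [0, 0, 0.008], 1],
    [[0, 0, 0], [0, 0, 0], 1],
    [[0, 0, 0], [0, 0, 0], 1]
  ]
}}

```text
clock: 24.68
tool_pos: [0.6148, 0.3567, 0.0353]
eef_rot: [180.0, 0.1, -0.0]
contact_force: [0.3, 1.3, 0.2]
width: 0.998
```

{"method": "move_arm", "body": {
  "targets": [
    [[0, 0, 0], [0, 0, 0], -1],
    [[0, 0, 0], [0, 0, 0], -1],
    [[0, 0, 0], [0, 0, 0], -1],
    [[0, 0, 0], [0, 0, 0], -1],
    [[0, 0, 0], [0, 0, 0], -1],
    [[0, 0, 0], [0, 0, 0], -1],
    [[0, 0, 0], [0, 0, -0.01], -1],
    [[0, 0, 0], [0, 0, -0.025], -1],
    [[0, 0, 0], [0, 0, -0.025], -1],
    [[0, 0, 0], [0, 0, -0.02], -1],
    [[0, 0, 0], [-0.0015, 0.015, 0], -1],
    [[0, 0, 0], [-0.003, 0.03, 0], -1],
    [[0, 0, 0], [-0.003, 0.03, 0], -1],
    [[0, 0, 0], [-0.003, 0.03, 0], -1],
    [[0, 0, 0], [-0.003, 0.025, 0], -1],
    [[0, 0, 0], [-0.002, 0.0155, 0], -1],
    [[0, 0, 0], [0, 0, 0], -1],
    [[0, 0, 0], [0, 0, 0], -1]
  ]
}}

```text
clock: 26.18
tool_pos: [0.5992, 0.2113, 0.115]
eef_rot: [-180.0, 0.1, -0.1]
contact_force: [-0.1, 0.6, -2.0]
width: 0.718
```

```bash
python3 - <<'E' 2>/dev/null
from h import *
c=grab("wrist","j2"); s=telemetry.state(); print(s["tool_pos"],s["eef_rot"],s["contact_force"],s["width"],s["clock"])
print(proj(c,[.5985,.2115,.004]))
E
```

```text
[0.59970523 0.2123678  0.1151276 ] [-1.79951542e+02  1.13682140e-03 -5.71668430e-02] [-0.34046572  0.25156984 -2.51741407] 0.7164989971686254 26.2333
[254.29758274 193.24198215]
```

View pics/j2.png

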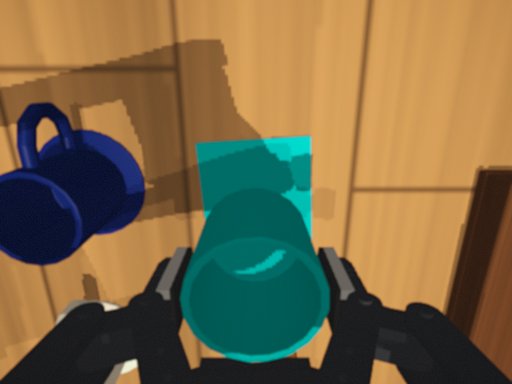

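```bash
python3 - <<'E' 2>/dev/null
from h import *
c=grab("wrist"); s=telemetry.state(); print(s["tool_pos"].round(4),s["contact_force"].round(1))
P=ray(c,[[198,144],[312,137]],.004)[:,:2]; e=P[1]-P[0]; L=np.linalg.norm(e); n=np.array([e[1],-e[0]])/L
print(P.round(4),L,"angle",np.degrees(np.arctan2(e[1],e[0])),"centre",P.mean(0)+.045*n)
E
```

```text
[0.5999 0.213  0.1152] [ 1.6 -0.2 -2.4]
[[0.5556 0.2528]
 [0.6434 0.2581]] 0.08792644052374486 angle 3.4130399521842953 centre [0.60221313 0.21053365]
```

Jar upright over the tile: the tile's top corners are at (198,144) and (312,137), so its centre is within about 2 mm of the jar axis. Lowering.

{"method": "move_arm", "body": {
  "targets": [
    [[0, 0, 0], [0.001, 0.001, 0.015], -1],
    [[0, 0, 0], [0, 0, 0.022], -1],
    [[0, 0, 0], [0, 0, 0.018], -1],
    [[0, 0, 0], [0, 0, 0.01], -1],
    [[0, 0, 0], [0, 0, 0.005], -1],
    [[0, 0, 0], [0, 0, 0.002], -1],
    [[0, 0, 0], [0, 0, 0.001], -1],
    [[0, 0, 0], [0, 0, 0.0007], -1],
    [[0, 0, 0], [0, 0, 0.0007], -1],
    [[0, 0, 0], [0, 0, 0], -1],
    [[0, 0, 0], [0, 0, 0], -1]
  ]
}}

```text
clock: 27.2
tool_pos: [0.6012, 0.2114, 0.0417]
eef_rot: [-180.0, -0.1, -0.0]
contact_force: [-0.0, 0.8, -1.8]
width: 0.721
```

{"method": "move_arm", "body": {
  "targets": [
    [[0, 0, 0], [0, 0, 0.0008], -1],
    [[0, 0, 0], [0, 0, 0.0007], -1],
    [[0, 0, 0], [0, 0, 0], -1]
  ]
}}

```text
clock: 27.45
tool_pos: [0.6012, 0.2114, 0.0417]
eef_rot: [-180.0, -0.1, -0.0]
contact_force: [-2.5, -1.4, 8.4]
width: 0.713
```

{"method": "move_arm", "body": {
  "targets": [
    [[0, 0, 0], [0, 0, -0.0005], -1],
    [[0, 0, 0], [0, 0, 0], -1]
  ]
}}

```text
clock: 27.62
tool_pos: [0.6012, 0.2114, 0.0416]
eef_rot: [-180.0, -0.1, -0.0]
contact_force: [-2.8, -1.4, 8.2]
width: 0.72
```

{"method": "move_arm", "body": {
  "targets": [
    [[0, 0, 0], [0, 0, -0.0005], -1],
    [[0, 0, 0], [0, 0, 0], -1],
    [[0, 0, 0], [0, 0, 0], 1],
    [[0, 0, 0], [0, 0, 0], 1],
    [[0, 0, 0], [0, 0, 0], 1],
    [[0, 0, 0], [0, 0, 0], 1],
    [[0, 0, 0], [0, 0, 0], 1],
    [[0, 0, 0], [0, 0, -0.02], 1],
    [[0, 0, 0], [0, 0, -0.03], 1],
    [[0, 0, 0], [0, 0, -0.035], 1],
    [[0, 0, 0], [0, 0, -0.03], 1],
    [[0, 0, 0], [0, 0, 0], 1],
    [[0, 0, 0], [0, 0, 0], 1],
    [[0, 0, 0], [0, 0, 0], 1]
  ]
}}

```text
clock: 28.78
tool_pos: [0.6001, 0.2111, 0.155]
eef_rot: [180.0, 0.0, 0.0]
contact_force: [-0.2, 0.1, 0.6]
width: 1.002
```

```bash
cat > jarlook.py <<'E'
import sys,pickle
from h import *
tag=sys.argv[1]; c=grab("wrist",tag); pickle.dump(c,open(tag+".pkl","wb")); s=telemetry.state(); print(s["tool_pos"].round(4),s["eef_rot"].round(2),round(s["clock"],2))
h=.066; u=proj(c,[.6005,.2115,h]); k=cont(seedblob(c,"turq",u,100))
P=ray(c,k,.004)[:,:2].astype(np.float32); print("pad rect z4 (mm)",cv2.minAreaRect(P*1000))
E
python3 jarlook.py j3 2>/dev/null
```

```text
[0.5995 0.2109 0.1541] [ 1.7996e+02  1.4000e-01 -0.0000e+00] 28.83
pad rect z4 (mm) ((599.9364013671875, 201.5655975341797), (88.47042083740234, 107.19266510009766), 3.509159564971924)
```

View pics/j3.png

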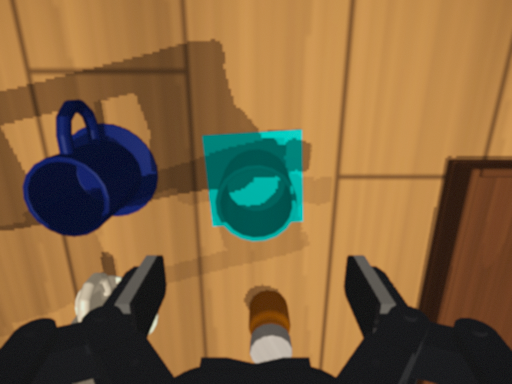

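```bash
python3 - <<'E' 2>/dev/null
from h import *
import pickle
c=pickle.load(open("j3.pkl","rb"))
im=c["frame"]; x0,y0=190,115; cv2.imwrite("pics/j3c.png",cv2.resize(im[y0:y0+135,x0:x0+125],None,fx=4.4,fy=4.4,interpolation=cv2.INTER_CUBIC)[...,::-1])
COL["turq"]=COL2["turq"]; m=mask(c,"turq"); k=cont(m); hull=k
b=k[(k[:,1]>228)]  # rim lower arc
P=ray(c,b,.066)[:,:2]; px=.75e-3
s=least_squares(lambda p:np.linalg.norm(P-p,axis=1)+.5*px-.031,[.6005,.2115]); print("jar",s.x.round(4),abs(s.fun).max().round(4))
Pq=cv2.approxPolyDP(k.astype(np.float32).reshape(-1,1,2),3,True)[:,0]; print(Pq.tolist()); print(ray(c,Pq,.004)[:,:2].round(4).tolist())
E
```

```text
jar [0.6006 0.2111] 0.0005
[[300.0, 130.0], [203.0, 136.0], [213.0, 225.0], [224.0, 225.0], [242.0, 238.0], [261.0, 240.0], [278.0, 234.0], [291.0, 221.0], [302.0, 219.0]]
[[0.6399, 0.2568], [0.5536, 0.2516], [0.5587, 0.1647], [0.5695, 0.1647], [0.587, 0.1505], [0.606, 0.1482], [0.6228, 0.1549], [0.6351, 0.1689], [0.6458, 0.171]]
```

View pics/j3c.png

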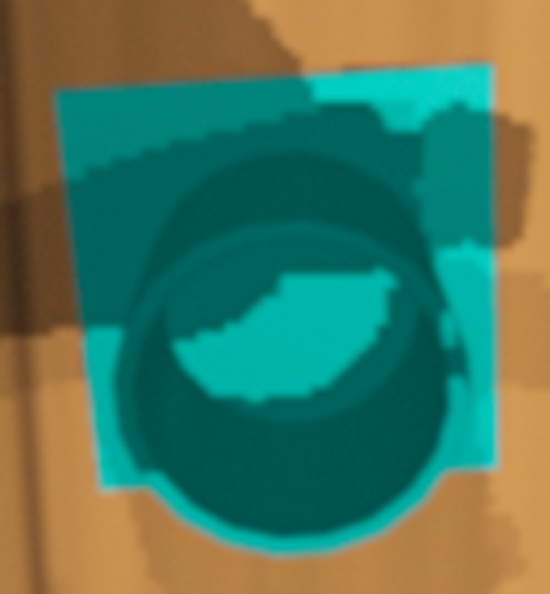

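Jar axis (0.6006, 0.2111), tile centre (0.5995, 0.2110): centred within about 1 mm. Now the lid.

{"method": "move_arm", "body": {
  "targets": [
    [[0, 0, 0], [-0.007, 0.0125, 0], 0.2],
    [[0, 0, 0], [-0.007, 0.03, 0], 0.2],
    [[0, 0, 0], [-0.007, 0.03, 0], 0.2],
    [[0, 0, 0], [-0.007, 0.03, 0], 0.2],
    [[0, 0, 0], [-0.007, 0.03, 0], 0.2],
    [[0, 0, 0], [-0.007, 0.03, 0], 0.2],
    [[0, 0, 0], [-0.007, 0.03, 0], 0.2],
    [[0, 0, 0], [-0.007, 0.03, 0], 0.2],
    [[0, 0, 0], [-0.007, 0.03, 0], 0.2],
    [[0, 0, 0], [-0.007, 0.03, 0], 0.2],
    [[0, 0, 0], [-0.007, 0.03, 0], 0.2],
    [[0, 0, 0], [-0.007, 0.03, 0], 0.2],
    [[0, 0, 0], [-0.007, 0.03, 0], 0.2],
    [[0, 0, 0], [-0.007, 0.03, 0], 0.2],
    [[0, 0, 0], [-0.007, 0.03, 0], 0.2],
    [[0, 0, 0], [-0.007, 0.03, 0], 0.2],
    [[0, 0, 0], [-0.007, 0.03, 0], 0.2],
    [[0, 0, 0], [-0.007, 0.03, 0], 0.2],
    [[0, 0, 0], [-0.007, 0.03, 0], 0.2],
    [[0, 0, 0], [0, 0.005, 0], 0.2]
  ]
}}

```text
clock: 30.5
tool_pos: [0.4649, -0.3507, 0.1539]
eef_rot: [179.9, 0.1, -0.2]
contact_force: [0.1, 0.1, 0.2]
width: 0.601
```

{"method": "move_arm", "body": {
  "targets": [
    [[0, 0, 0], [0, 0, 0], 0.2],
    [[0, 0, 0], [0, 0, 0], 0.2]
  ]
}}

```text
clock: 30.67
tool_pos: [0.4662, -0.3455, 0.1541]
eef_rot: [-179.8, 0.1, -0.1]
contact_force: [-0.4, -0.3, -0.0]
width: 0.599
```

```bash
cat > lidlook.py <<'E'
import sys,pickle
from h import *
tag=sys.argv[1]; c=grab("wrist",tag); pickle.dump(c,open(tag+".pkl","wb")); s=telemetry.state(); print(s["tool_pos"].round(4),s["eef_rot"].round(2),s["width"].round(3),round(s["clock"],2))
u=proj(c,[.467,-.3465,.015]); k=cont(seedblob(c,"turq",u,60)); e=cv2.fitEllipse(k.astype(np.float32)); print(u,e)
print("flange fit z=15mm", rimfit([(c,k)],.031,[.467,-.3465,.015],False), "ellipse ctr",ray(c,e[0],.0135)[0])
E
python3 lidlook.py l1 2>/dev/null
```

```text
(no output)
```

View pics/l1.png

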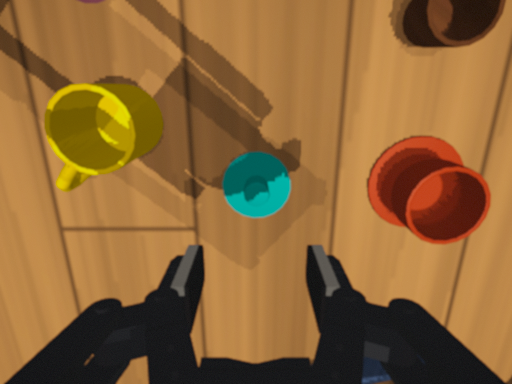

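```bash
python3 lidlook.py l2 2>&1 | tail -5; ls *.pkl; python3 - <<'E'
import cv2
im=cv2.imread('pics/l1.png'); cv2.imwrite('pics/l1c.png',cv2.resize(im[140:230,210:305],None,fx=5,fy=5,interpolation=cv2.INTER_CUBIC))
E
```

```text
Traceback (most recent call last):
  File "lidlook.py", line 3, in <module>
    tag=sys.argv[1]; c=grab("wrist",tag); pickle.dump(c,open(tag+".pkl","wb")); s=telemetry.state(); print(s["tool_pos"].round(4),s["eef_rot"].round(2),s["width"].round(3),round(s["clock"],2))
                                                                                                                                                        ^^^^^^^^^^^^^^^^
AttributeError: 'float' object has no attribute 'round'
j3.pkl
l1.pkl
l2.pkl
w1.pkl
w2.pkl
```

View pics/l1c.png

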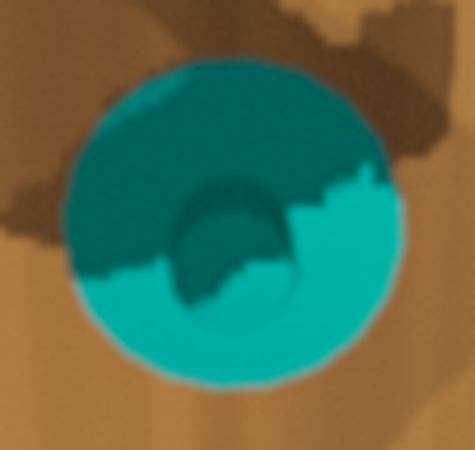

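```bash
sed -i 's/s\["width"\].round(3)/s["width"]/' lidlook.py; python3 lidlook.py l2 2>&1 | tail -5; python3 - <<'E' 2>/dev/null
from h import *
import pickle
c=pickle.load(open("l2.pkl","rb")); print("knob top z39", ray(c,[257,194],.039)[0], "flange top z15", ray(c,[256.8,184.4],.0145)[0]); s=telemetry.state(); print(s["tool_pos"])
w2=pickle.load(open("w2.pkl","rb")); k=cont(seedblob(w2,"turq",(216,267),40)); a=np.array(cv2.fitEllipse(k.astype(np.float32))[0]); b=np.array([256.8,184.4])
X=cv2.triangulatePoints(*[q["K"]@np.c_[q["R"],q["t"]] for q in (w2,c)],a,b).ravel(); print("two-place flange",X[:3]/X[3])
E
```

```text
[ 0.4672 -0.3446  0.1548] [-1.7991e+02  7.0000e-02  7.0000e-02] 0.6001331776216471 30.82
[255.4545284  185.44770433] ((255.25204467773438, 185.12631225585938), (64.34088897705078, 66.32560729980469), 94.21231842041016)
flange fit z=15mm (array([ 0.46689392, -0.3468682 ,  0.015     ]), 0.00022809637430380725, 85) ellipse ctr [ 0.46681784 -0.3466633   0.0135    ]
knob top z39 [ 0.4682616  -0.34643537  0.039     ] flange top z15 [ 0.468214   -0.34566552  0.0145    ]
[ 0.46720147 -0.3445723   0.15484227]
two-place flange [ 0.46764789 -0.34537579  0.01449512]
```

Two wrist positions put the lid flange at z = 14.5 mm and its axis at (0.467, -0.3465). Descending to the knob.

{"method": "move_arm", "body": {
  "targets": [
    [[0, 0, 0], [0, 0.001, 0.018], 0.2],
    [[0, 0, 0], [0, 0, 0.028], 0.2],
    [[0, 0, 0], [0, 0, 0.028], 0.2],
    [[0, 0, 0], [0, 0, 0.024], 0.2],
    [[0, 0, 0], [0, 0, 0.014], 0.2],
    [[0, 0, 0], [0, 0, 0.0085], 0.2],
    [[0, 0, 0], [0, 0, 0], 0.2],
    [[0, 0, 0], [0, 0, 0], 0.2]
  ]
}}

```text
clock: 31.48
tool_pos: [0.468, -0.3466, 0.035]
eef_rot: [-180.0, 0.0, 0.1]
contact_force: [0.8, -0.2, 0.4]
width: 0.598
```

```bash
python3 - <<'E' 2>/dev/null
from h import *
c=grab("wrist","l3"); s=telemetry.state(); print(s["tool_pos"],s["contact_force"],s["clock"])
E
```

```text
[ 0.46844253 -0.34716753  0.03571382] [0.63499474 0.08024549 0.22509243] 31.5333
```

View pics/l3.png

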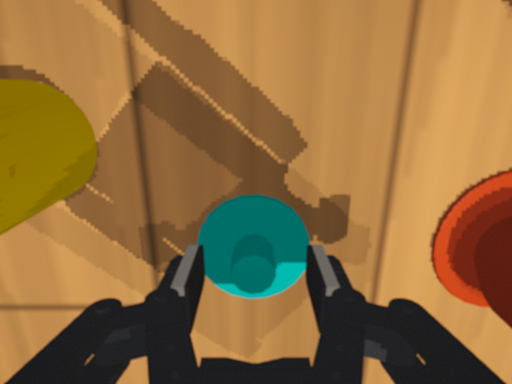

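Knob (253,260) sits midway between the fingertips (203, 307). Closing.

{"method": "move_arm", "body": {
  "targets": [
    [[0, 0, 0], [-0.0005, 0, 0.0025], 0.2],
    [[0, 0, 0], [0, 0, 0], 0.2],
    [[0, 0, 0], [0, 0, 0], -1],
    [[0, 0, 0], [0, 0, 0], -1],
    [[0, 0, 0], [0, 0, 0], -1],
    [[0, 0, 0], [0, 0, 0], -1],
    [[0, 0, 0], [0, 0, 0], -1],
    [[0, 0, 0], [0, 0, 0], -1],
    [[0, 0, 0], [0, 0, 0], -1]
  ]
}}

```text
clock: 32.28
tool_pos: [0.4674, -0.3476, 0.0332]
eef_rot: [180.0, -0.1, -0.0]
contact_force: [-0.9, 0.2, 5.4]
width: 0.228
```

{"method": "move_arm", "body": {
  "targets": [
    [[0, 0, 0], [0, 0, -0.01], -1],
    [[0, 0, 0], [0, 0, -0.02], -1],
    [[0, 0, 0], [0, 0, -0.03], -1],
    [[0, 0, 0], [0, 0, -0.03], -1],
    [[0, 0, 0], [0, 0, -0.02], -1],
    [[0, 0, 0], [0, 0, 0], -1],
    [[0, 0, 0], [0, 0, 0], -1]
  ]
}}

```text
clock: 32.87
tool_pos: [0.4678, -0.3478, 0.1441]
eef_rot: [179.9, -0.2, -0.0]
contact_force: [-1.0, -0.3, -1.6]
width: 0.23
```

```bash
python3 - <<'E' 2>/dev/null
from h import *
import pickle
c=grab("wrist","l4"); pickle.dump(c,open("l4.pkl","wb")); s=telemetry.state(); print(s["tool_pos"],s["contact_force"],s["width"],s["clock"])
x,y,z=s["tool_pos"]; hz=z-.0332
k=cont(seedblob(c,"turq",(255,280),90)); print(k.min(0),k.max(0)); print("flange fit",rimfit([(c,k)],.031,[x,y,hz+.015],False)[:2], "free z",rimfit([(c,k)],.031,[x,y,hz+.015])[:2],hz)
E
```

```text
[ 0.46686992 -0.34705248  0.14264387] [-0.33498577  0.50718227 -1.23513157] 0.22441321281727444 32.9167
[199. 194.] [310. 297.]
flange fit (array([ 0.46760305, -0.34773143,  0.12444387]), 0.000733016023965076) free z (array([ 0.46718049, -0.23385341,  0.27508568]), nan) 0.10944386726751543
```

View pics/l4.png

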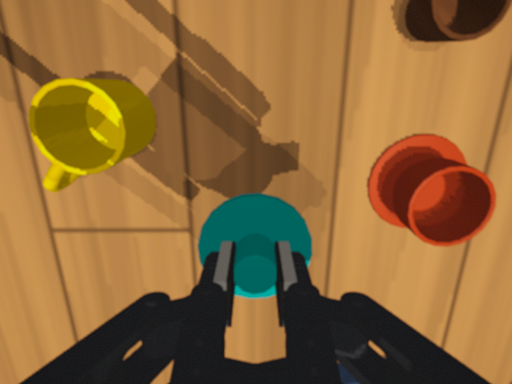

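Lid is held level, flange (255,245), centred on the tool. Moving it over the jar.

{"method": "move_arm", "body": {
  "targets": [
    [[0, 0, 0], [0.007, -0.012, 0], -1],
    [[0, 0, 0], [0.007, -0.025, 0], -1],
    [[0, 0, 0], [0.007, -0.03, 0], -1],
    [[0, 0, 0], [0.007, -0.03, 0], -1],
    [[0, 0, 0], [0.007, -0.03, 0], -1],
    [[0, 0, 0], [0.007, -0.03, 0], -1],
    [[0, 0, 0], [0.007, -0.03, 0], -1],
    [[0, 0, 0], [0.007, -0.03, 0], -1],
    [[0, 0, 0], [0.007, -0.03, 0], -1],
    [[0, 0, 0], [0.007, -0.03, 0], -1],
    [[0, 0, 0], [0.007, -0.03, 0], -1],
    [[0, 0, 0], [0.007, -0.03, 0], -1],
    [[0, 0, 0], [0.007, -0.03, 0], -1],
    [[0, 0, 0], [0.007, -0.03, 0], -1],
    [[0, 0, 0], [0.007, -0.03, 0], -1],
    [[0, 0, 0], [0.007, -0.03, 0], -1],
    [[0, 0, 0], [0.007, -0.03, 0], -1],
    [[0, 0, 0], [0.007, -0.03, 0], -1],
    [[0, 0, 0], [0.0075, -0.025, 0], -1]
  ]
}}

```text
clock: 34.5
tool_pos: [0.5989, 0.1976, 0.1402]
eef_rot: [180.0, 0.2, 0.1]
contact_force: [-0.8, 0.4, -0.8]
width: 0.232
```

{"method": "move_arm", "body": {
  "targets": [
    [[0, 0, 0], [0, -0.016, 0], -1],
    [[0, 0, 0], [0, 0, 0], -1],
    [[0, 0, 0], [0, 0, 0], -1],
    [[0, 0, 0], [0, 0, 0], -1]
  ]
}}

```text
clock: 34.83
tool_pos: [0.5993, 0.21, 0.1414]
eef_rot: [179.9, 0.2, 0.0]
contact_force: [-0.2, -0.2, 0.4]
width: 0.231
```

```bash
python3 - <<'E' 2>/dev/null
from h import *
import pickle
c=grab("wrist","l5"); pickle.dump(c,open("l5.pkl","wb")); 
for i in range(4): s=telemetry.state(); print(s["tool_pos"].round(4),s["contact_force"].round(1),s["width"],s["clock"]); 
print("jar rim edge px",[proj(c,[.6006+a,.2111+b,.066]).round(0) for a,b in ((-.031,0),(.031,0),(0,.031),(0,-.031))])
E
```

```text
[0.5996 0.2096 0.1417] [ 0.  -0.9 -1.3] 0.22869999069730415 34.8833
[0.5996 0.2096 0.1417] [ 0.  -0.9 -1.3] 0.22869999069730415 34.8833
[0.5996 0.2096 0.1417] [ 0.  -0.9 -1.3] 0.22869999069730415 34.8833
[0.5996 0.2096 0.1417] [ 0.  -0.9 -1.3] 0.22869999069730415 34.8833
jar rim edge px [array([213., 208.]), array([301., 208.]), array([257., 165.]), array([257., 247.])]
```

View pics/l5.png

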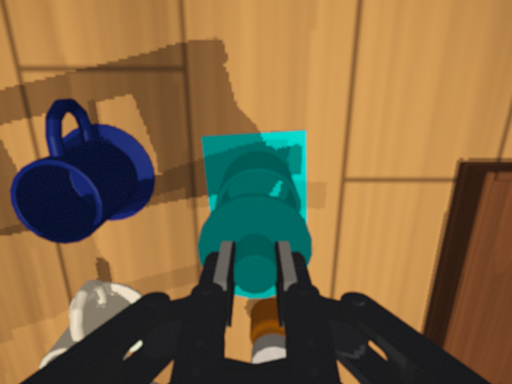

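{"method": "move_arm", "body": {
  "targets": [
    [[0, 0, 0], [0.001, -0.001, 0.012], -1],
    [[0, 0, 0], [0, 0, 0.012], -1],
    [[0, 0, 0], [0, 0, 0.007], -1],
    [[0, 0, 0], [0, 0, 0], -1],
    [[0, 0, 0], [0, 0, 0], -1],
    [[0, 0, 0], [0, 0, 0], -1]
  ]
}}

```text
clock: 35.38
tool_pos: [0.6019, 0.2114, 0.1115]
eef_rot: [-180.0, -0.0, -0.0]
contact_force: [0.3, 0.0, -1.1]
width: 0.232
```

```bash
python3 - <<'E' 2>/dev/null
from h import *
import pickle
c=grab("wrist","l6"); pickle.dump(c,open("l6.pkl","wb")); s=telemetry.state(); print(s["tool_pos"].round(4),s["eef_rot"].round(2),s["contact_force"].round(1),s["clock"])
im=c["frame"][120:310,180:330]; cv2.imwrite("pics/l6c.png",cv2.resize(im,None,fx=3.1,fy=3.1,interpolation=cv2.INTER_CUBIC)[...,::-1])
t=grab("top"); s=grab("scene"); a=cv2.resize(t["frame"][110:200,130:220],(400,400),interpolation=cv2.INTER_CUBIC); u=proj(s,[.6,.21,.07]).astype(int); b=cv2.resize(s["frame"][u[1]-45:u[1]+35,u[0]-40:u[0]+40],(400,400),interpolation=cv2.INTER_CUBIC)
cv2.imwrite("pics/l6ts.png",np.hstack([a,b])[...,::-1])
E
```

```text
[0.6021 0.2116 0.1119] [-1.7998e+02 -5.0000e-02 -3.0000e-02] [ 0.4 -0.2  0.1] 35.4333
```

View pics/l6c.png

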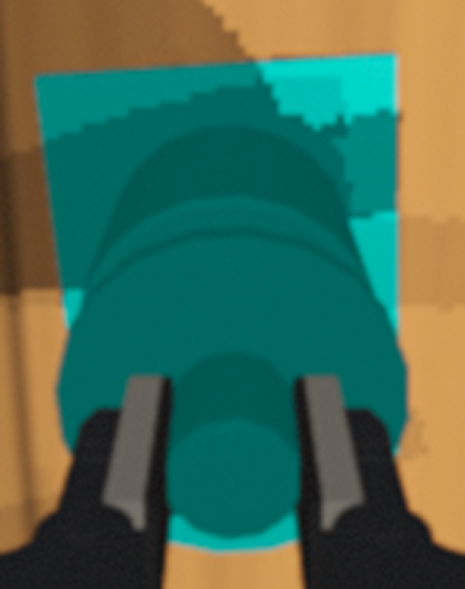

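View pics/l6ts.png

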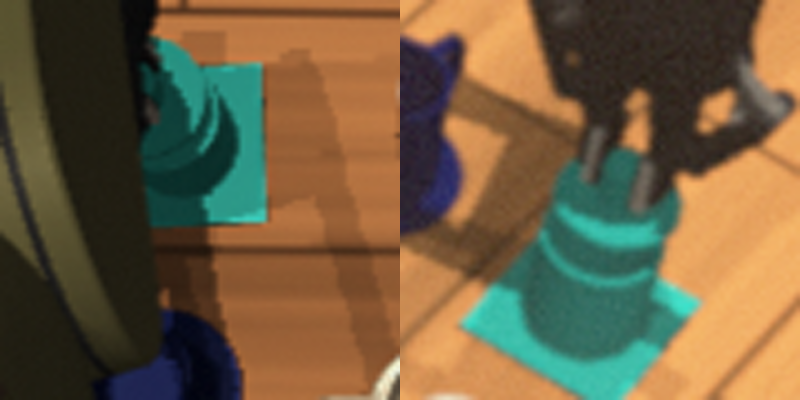

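Lid is about 1 mm to +x of the jar (lid columns 58–407 in the crop, jar body about 112–345) and level. Correcting by -1 mm and lowering.

{"method": "move_arm", "body": {
  "targets": [
    [[0, 0, 0], [-0.001, 0, 0.004], -1],
    [[0, 0, 0], [0, 0, 0.005], -1],
    [[0, 0, 0], [0, 0, 0.004], -1],
    [[0, 0, 0], [0, 0, 0.003], -1],
    [[0, 0, 0], [0, 0, 0.002], -1],
    [[0, 0, 0], [0, 0, 0], -1]
  ]
}}

```text
clock: 36.03
tool_pos: [0.6001, 0.2117, 0.0925]
eef_rot: [180.0, 0.1, 0.0]
contact_force: [0.7, 0.4, -1.6]
width: 0.234
```

{"method": "move_arm", "body": {
  "targets": [
    [[0, 0, 0], [0, 0, 0.001], -1],
    [[0, 0, 0], [0, 0, 0.001], -1],
    [[0, 0, 0], [0, 0, 0.0007], -1],
    [[0, 0, 0], [0, 0, 0], -1]
  ]
}}

```text
clock: 36.37
tool_pos: [0.6006, 0.2118, 0.0906]
eef_rot: [-180.0, 0.0, -0.0]
contact_force: [-1.2, 0.4, -0.7]
width: 0.227
```

{"method": "move_arm", "body": {
  "targets": [
    [[0, 0, 0], [0, 0, 0.0007], -1],
    [[0, 0, 0], [0, 0, 0], -1],
    [[0, 0, 0], [0, 0, 0], -1]
  ]
}}

```text
clock: 36.62
tool_pos: [0.6006, 0.2118, 0.09]
eef_rot: [-180.0, -0.0, -0.0]
contact_force: [-0.8, 0.9, -1.0]
width: 0.229
```

{"method": "move_arm", "body": {
  "targets": [
    [[0, 0, 0], [0, 0, 0.0006], -1],
    [[0, 0, 0], [0, 0, 0], -1],
    [[0, 0, 0], [0, 0, 0], -1]
  ]
}}

```text
clock: 36.87
tool_pos: [0.6006, 0.2117, 0.0894]
eef_rot: [180.0, 0.0, -0.0]
contact_force: [-0.0, 0.0, -1.1]
width: 0.229
```

{"method": "move_arm", "body": {
  "targets": [
    [[0, 0, 0], [0, 0, 0.0006], -1],
    [[0, 0, 0], [0, 0, 0], -1],
    [[0, 0, 0], [0, 0, 0], -1]
  ]
}}

```text
clock: 37.12
tool_pos: [0.6007, 0.2118, 0.0893]
eef_rot: [-180.0, -0.0, -0.0]
contact_force: [-1.6, 0.2, 3.8]
width: 0.23
```

Contact at z = 0.0893, where a seated lid was expected (0.0892). Releasing.

{"method": "move_arm", "body": {
  "targets": [
    [[0, 0, 0], [0, 0, 0], 0.2],
    [[0, 0, 0], [0, 0, 0], 0.2],
    [[0, 0, 0], [0, 0, 0], 0.2],
    [[0, 0, 0], [0, 0, 0], 0.2],
    [[0, 0, 0], [0, 0, 0], 0.2],
    [[0, 0, 0], [0, 0, -0.01], 0.2],
    [[0, 0, 0], [0, 0, -0.02], 0.2],
    [[0, 0, 0], [0, 0, -0.03], 0.2],
    [[0, 0, 0], [0, 0, -0.03], 0.2],
    [[0, 0, 0], [0, 0, -0.02], 0.2],
    [[0, 0, 0], [0, 0, 0], 0.2],
    [[0, 0, 0], [0, 0, 0], 0.2]
  ]
}}

```text
clock: 38.12
tool_pos: [0.6017, 0.2121, 0.2013]
eef_rot: [-179.9, -0.3, 0.0]
contact_force: [0.4, 0.1, -0.6]
width: 0.599
```

```bash
python3 - <<'E' 2>/dev/null
from h import *
import pickle
c=grab("wrist","f1"); pickle.dump(c,open("f1.pkl","wb")); s=telemetry.state(); print(s["tool_pos"].round(4),s["eef_rot"].round(2),s["contact_force"].round(1),s["clock"])
im=c["frame"][110:300,170:340]; cv2.imwrite("pics/f1c.png",cv2.resize(im,None,fx=3.1,fy=3.1,interpolation=cv2.INTER_CUBIC)[...,::-1])
E
```

```text
[0.6006 0.2118 0.1996] [-1.7998e+02 -6.0000e-02 -0.0000e+00] [-0.3 -0.5 -0.7] 38.1667
```

View pics/f1c.png

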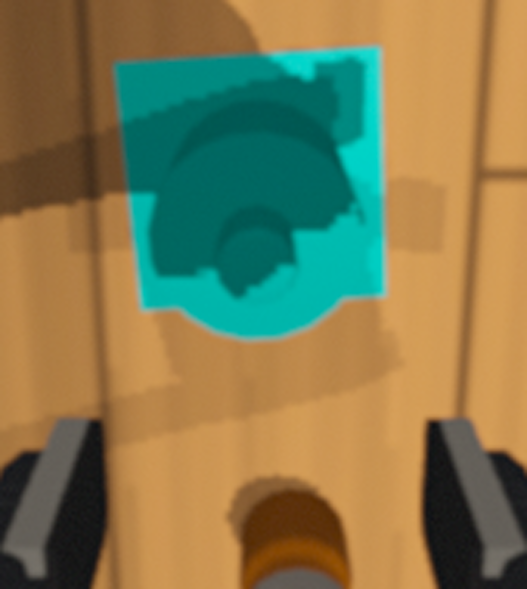

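{"method": "move_arm", "body": {
  "targets": [
    [[0, 0, 0], [-0.012, -0.01, -0.01], 0.2],
    [[0, 0, 0], [-0.025, -0.022, -0.01], 0.2],
    [[0, 0, 0], [-0.025, -0.022, -0.01], 0.2],
    [[0, 0, 0], [-0.025, -0.022, 0], 0.2],
    [[0, 0, 0], [-0.025, -0.022, 0], 0.2],
    [[0, 0, 0], [-0.025, -0.022, 0], 0.2],
    [[0, 0, 0], [-0.025, -0.022, 0], 0.2],
    [[0, 0, 0], [-0.025, -0.022, 0], 0.2],
    [[0, 0, 0], [-0.025, -0.022, 0], 0.2],
    [[0, 0, 0], [-0.025, -0.022, 0], 0.2],
    [[0, 0, 0], [-0.025, -0.022, 0], 0.2],
    [[0, 0, 0], [-0.025, -0.022, 0], 0.2],
    [[0, 0, 0], [-0.025, -0.022, 0], 0.2],
    [[0, 0, 0], [-0.025, -0.022, 0], 0.2],
    [[0, 0, 0], [-0.012, -0.01, 0], 0.2],
    [[0, 0, 0], [0, 0, 0], 0.2],
    [[0, 0, 0], [0, 0, 0], 0.2]
  ]
}}

```text
clock: 39.58
tool_pos: [0.2497, 0.5174, 0.2278]
eef_rot: [179.8, 0.1, 0.2]
contact_force: [0.4, -0.6, 0.9]
width: 0.602
```

```bash
python3 - <<'E' 2>/dev/null
from h import *
t=grab("top","ft"); s=grab("scene","fs")
u=proj(s,[.6,.21,.05]).astype(int); b=cv2.resize(s["frame"][u[1]-45:u[1]+35,u[0]-40:u[0]+40],(400,400),interpolation=cv2.INTER_CUBIC)
a=cv2.resize(t["frame"][110:230,130:430],(750,300),interpolation=cv2.INTER_CUBIC)
cv2.imwrite("pics/ftc.png",a[...,::-1]); cv2.imwrite("pics/fsc.png",b[...,::-1])
E
```

```text
(no output)
```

View pics/fs.png

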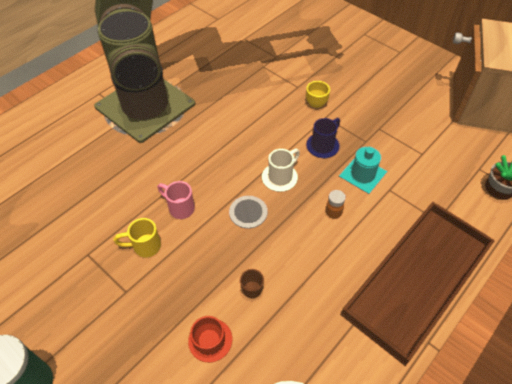

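View pics/ftc.png

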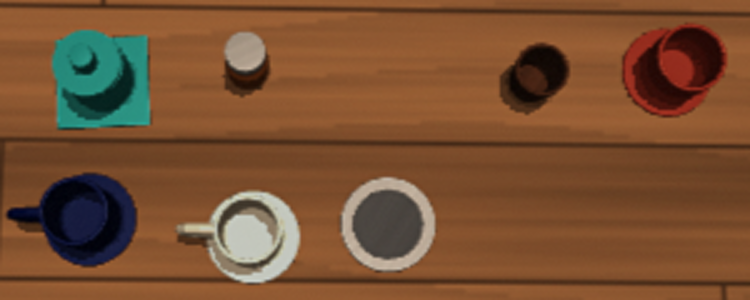

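View pics/fsc.png

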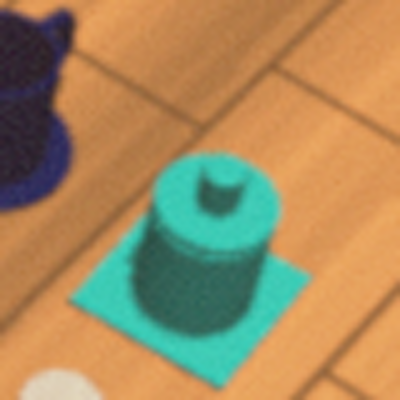

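```bash
python3 - <<'E' 2>/dev/null
from h import *
t=grab("top")
# same-view rims (full ellipse by eye in crop: scale 2.5, offset (130,110)) against the pad centres from the same camera
for n,u,h,p in (("bowl",(692,59),.056,(.6138,-.3457)),("cream",(247.5,230.5),.074,(.4475,.062)),("navy",(75,210),.074,(.463,.2193)),("lid flange",(88,62),.071,(.5979,.2112))):
    q=ray(t,[u[0]/2.5+130,u[1]/2.5+110],h)[0,:2]; print(n,q.round(4),"off mm",((q-p)*1000).round(1))
E
```

```text
bowl [ 0.612  -0.3499] off mm [-1.8 -4.2]
cream [0.446 0.063] off mm [-1.5  1. ]
navy [0.4631 0.2161] off mm [ 0.1 -3.2]
lid flange [0.5988 0.21  ] off mm [ 0.9 -1.2]
```

```bash
python3 - <<'E' 2>/dev/null
from h import *
s=grab("scene"); f=s["frame"]
o=[]
for u,v in ((210,336),(323,138)): o.append(cv2.resize(f[v-30:v+30,u-30:u+30],(390,390),interpolation=cv2.INTER_CUBIC))
cv2.imwrite("pics/fsz.png",np.hstack(o)[...,::-1])
E
```

```text
(no output)
```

View pics/fsz.png

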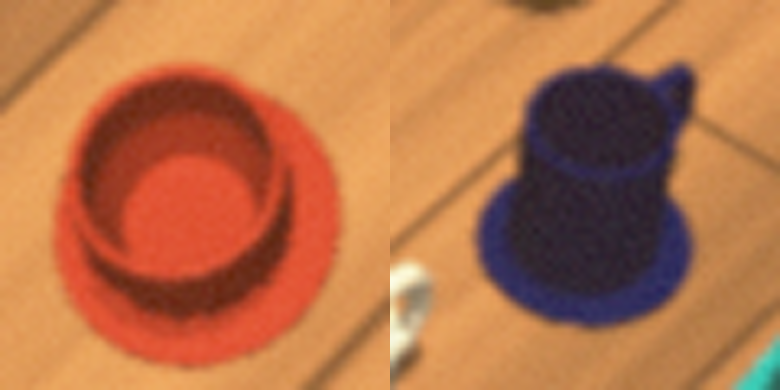

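```bash
python3 - <<'E' 2>/dev/null
from h import *
s=grab("scene")
for n,u,h,p in (("bowl",(180+181/6.5,306+172/6.5),.056,(.6178,-.3509)),("navy",(293+(599-390)/6.5,108+121/6.5),.074,(.4672,.2163))):
    q=ray(s,u,h)[0,:2]; print(n,q.round(4),((q-p)*1000).round(1))
E
```

```text
bowl [ 0.62   -0.3526] [ 2.2 -1.7]
navy [0.4663 0.2162] [-0.9 -0.1]
```

```bash
python3 -c "
from plant import ticket,telemetry
print(telemetry.state()['clock']); print(ticket.job_done())"
```

```text
39.8333
the job is handed in; nothing more can be done
None
```

I stood the navy mug, red bowl, cream mug and jar on the pads of their own colour. The jar was carried open, and I put its lid on only after letting it go on its tile. The job was handed in at 39.8 s, with the arm clear of everything.

- **Placing:** the last wrist, top and scene pictures show every piece upright and within about 1–4 mm of its pad centre. Each was lowered in steps of about 0.5–1 mm until the wrist force showed contact; the firmest touch was the jar, at about 10 N.
- **Lid:** it made contact at z = 0.0893, against 0.0892 expected when seated. The final pictures show it level, with its flange on the rim.
- **Bystanders:** in the final scene and top pictures the coaster lies where it was. The yellow and pink look-alikes, egg cup and salt pot were never touched.
- **Disagreements:**
  - The top and scene cameras disagree by up to about 4–5 mm. The top view puts the bowl about 4.5 mm off centre, the scene view about 2.8 mm; the navy mug reads 3.2 mm and 0.9 mm.
  - Early rim heights from the two fixed cameras came out 5–9 mm low for the bowl and jar. With the wrist camera added, the bowl and jar came within about 4 mm of the stated heights.
  - The navy mug's height fit with the wrist camera was poor because its mask failed in the top view.

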